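Build the headset and stem stack on a steerer in the right order

TASK

Build up the top of this bicycle headset on the steerer tube that stands in the teal head tube: first the black bearing cover down on the bearing, on top of it the silver spacer, on that the dark grey stem, turned so that its bar clamp points straight forward, directly away from the two sawn-off frame tubes, then the red spacer on top of the stem, and last the blue top cap with its plug down in the steerer. Each part sits flat on the one below. Leave the black spray can and the small oil bottle standing where they are.

Things in the scene. Friction and masses are not known exactly. Their poses are not given: they have to be found in the camera images.
- head_tube: Teal upright bicycle head tube on a round dark base (110 mm wide, 12 mm high), fixed; place and yaw vary. Origin: centre of the base's underside, on the steerer axis, z up. x points to the rear, along two sawn-off frame tubes (reaching 72 mm from the axis, below 100 mm height); forward is -x. Bearing face (50 mm across) at z = 110 mm; above it the silver steerer, see seat.
- seat (a point): Centre of the flat bearing face, on the steerer axis, 110 mm above the bench: where the underside of the cover belongs. Axes as head_tube. From here the silver steerer tube (28.6 mm outside, open bore 20 mm wide at the top, rim tapered to 25 mm over the last 6 mm) rises 55 mm.
- cover: Black bearing cover: ring 44 mm across, 10 mm high, its upper edge bevelled to 40 mm over the top 3 mm, bore 32.6 mm, 30 g. Its origin is the centre of its flat underside, z up along the bore. Wide side already down.
- silver_spacer: Plain silver (aluminium) spacer ring, 40 mm across, 12 mm high, bore 32.6 mm, 30 g. Its origin is the centre of its flat underside, z up along the bore. 
- red_spacer: Red spacer ring, 40 mm across, 8 mm high, bore 32.6 mm, 25 g. Its origin is the centre of its flat underside, z up along the bore. (The brass and black rings in the olive saucer are spares and not used.)
- stem: Dark grey short handlebar stem, 28 mm high, 140 g, right way up: round steerer clamp (38 mm across, bore 32.6 mm), bolt lug (18 mm wide) reaching 27 mm to +x, bar clamp (40 mm wide, open to both sides) reaching 60 mm to -x. Stands level on the steerer clamp. Origin: centre of the steerer clamp's underside, z up, -x to the bar clamp. Grip the steerer clamp along the stem's y.
- bar_clamp (a point): Centre of the stem's bar clamp, 44 mm from the steerer clamp's axis along the stem's -x, 14 mm above its underside.
- cap: Blue round top cap with a steel bolt head on top: disc 41 mm across from 8 to 15.5 mm above the origin (bolt head to 18 mm), standing on its black plug, 17 mm across and 8 mm long with a bevelled end. Origin: centre of the plug's lower end, z up. 30 g. Mounted, the disc lies on the red spacer and the plug is in the steerer's bore.
- brake_cleaner: Black spray can with grey top, 68 mm across, 207 mm high, standing loose on the bench. Origin: centre of its underside. Not to be moved.
- oil_bottle: Small dark oil bottle with a pointed black cap, 44 mm across, 130 mm high, standing loose in the steel tray (tray 300 x 170 mm, rim 34 mm high). Origin: centre of its underside. Not to be moved.
Mind the look-alikes: they are no part of the job. There is more than one size of the stem; the job needs the largest.

How it is judged:
By the outcome, as a careful person would: the job done as asked, in the order asked, and still so for the second after the job is handed in, with the robot touching nothing.
It also fails if it takes over 122 s, if anything falls off the work surface, if the arm or the gripper's body presses on something with over 40 N, if the wrist force passes 120 N, or if a joint passes its speed limit or range.

ROBOT

A 7-joint arm with a two-finger parallel gripper is mounted at the origin on a cart in front of the work surface, level with it; the furniture and walls round the work are solid. World frame = base frame: x ahead of the robot, y to its left, z up, the work surface at z = 0. Lengths are in m, angles in rad, forces in N, time in s.
With the tool pointing down it reaches from about 0.425 to 0.875 m from the base axis. Payload 8.4 kg.
Tool frame: the origin (TCP) lies at the very end of the fingers, on their centre line; the grasp point (between the pads) lies 19 mm behind it (arm.grasp_offset is the distance from the TCP to the grasp point, in m); z points along the fingers, y is the line along which they close (so a half turn about z gives the same grasp; the last joint's range is limited). The gripper opens to 87 mm and grips with 3 to 60 N. Pads are 19 mm wide; open, the fingers measure 117 mm over their backs; the gripper's body (75 mm by 190 mm) begins 51 mm behind the grasp point.
Start: joints at [1.084, 0.333, 0.04, 1.465, -0.013, 1.343, -0.059], TCP at [0.246, -0.602, 0.194] pointing down, gripper open.
Joint ranges: [-2.58, 2.58], [-0.38, 2.09], [-1.3, 1.39], [0.25, 2.4], [-1.5, 4.64], [0.08, 2.09], [-2.65, 2.65]. Speed limits (rad/s): [2.22, 2.22, 2.79, 2.79, 3.14, 3.14, 3.14].

INTERFACE

Orientations are given as a unit quaternion [x, y, z, w].
In Python, from bench import arm gives the robot as it stands.
- The arm moves only by the shell command python3 -m pendant 'ROWS'. ROWS is JSON, one flat list of numbers, 7 for each row, row after row: the turn, a rotation vector about the tool's x, y, z in degrees, then the shift along the tool's x, y, z in cm, then the opening, from 0 (shut) to 1 (fully open). A call has 1 to 5 rows; each row is the pose to reach, as a shift and turn from the pose commanded when the call began, along the tool's axes at that moment; what a row does not reach only later rows make up. A row lasts 1/12 s, in which the tool goes at most 41.7 mm and 7.16 degrees, less where a joint would pass 70% of its speed; a pose out of reach is approached as far as the arm can. A call with a gripper value outside its range is refused whole. The fingers move at their own pace and stop on an object; the grip force is fixed at half the most. Time passes only in rows, so rows that repeat a pose let the fingers close. It gives the time, the measured TCP pose, the force, the opening and the grip force at its end, in the units of the state.
- arm.get_state(): the state, without advancing time (a new reading comes with each control period).
- arm.get_image(name): name is "side" or "top" or "wrist"; returns the picture (420x560x3 uint8, red, green, blue); there is no depth.
- arm.camera_info(name): a dict with "fovy" (degrees; the focal length in pixels is half the picture's height over the tangent of half this angle, whatever the lens; pixels are square), "cx", "cy" (the principal point, pixels), "position" and "rotation" of the camera in the world. Camera axes: x right, y up, looking along -z (the intrinsics and any distortion apply to the point x, -y, -z); pixel columns grow to the right and rows downward; lengths in m; the calibration is good to about 2 mm. A picture is of the moment at which its call begins: read the wrist's pose just before it. camera_info takes no time and is no camera call; for the wrist camera it gives the pose at the moment of the call.
- arm.finish_job(): hands the job in; it is judged then, once.
The state is a dict: "t": time; "q": joint angles; "qd": joint speeds; "tau": joint torques, N m; "ee_pos": TCP position; "ee_rot": TCP orientation; "force": force on the tool from outside, world axes, zero at the start; "moment": the same for the moment, N m; "gripper_width": opening from 0.0 (shut) to 1.0 (fully open); "grasp_force": force on a finger pad.
Only numpy, scipy, OpenCV 4.12 (cv2) and the standard library are available. Lean on these libraries where they do the work, as an engineer would, in place of code of your own. Each camera call takes 0.05 s, during which the arm holds its last target. There are 200 camera calls.

## Working session

There is one attempt and no reset: what is moved stays moved. The work goes in short steps, Python scripts to look and compute and a shell command to move; the robot and the scene stay as the last step left them, time stands still between calls to the robot, and variables do not carry over. Pictures are saved under pics/ and viewed, at most 17 in all, crops included, and the job is handed in when it is done.

```bash
ls; mkdir -p pics; cat > h.py <<'E'
import numpy as np, cv2, json
from bench import arm
from scipy.spatial.transform import Rotation as R
def snap(n,f):
    ci=arm.camera_info(n); im=arm.get_image(n); cv2.imwrite(f'pics/{f}.png',im[:,:,::-1]); 
    json.dump({k:(np.array(v).tolist() if not isinstance(v,str) else v) for k,v in ci.items()},open(f'pics/{f}.json','w')); return im,ci
E
python3 - <<'E'
from h import *
for n in ['side','top','wrist']:
    im,ci=snap(n,n+'0'); print(n,ci)
s=arm.get_state(); print({k:np.round(v,4).tolist() for k,v in s.items()})
E
```

```text
pics
side {'fovy': 48.97783614194853, 'cx': 275.3562613726578, 'cy': 216.13706748372596, 'position': array([0.12540421, 1.13012602, 0.73697328]), 'rotation': array([-0.07917061,  0.48435078,  0.86145731, -0.13048998])}
top {'fovy': 54.62465968434666, 'cx': 285.06647265439597, 'cy': 213.7628859796044, 'position': array([0.31532952, 0.10751172, 0.94792195]), 'rotation': array([ 0.05612053, -0.06811388, -0.7033214 ,  0.70537224])}
wrist {'fovy': 65.54889211992534, 'cx': 280.61269321902523, 'cy': 206.85386048255026, 'position': array([ 0.30904741, -0.57589209,  0.38332144]), 'rotation': array([-0.10561643,  0.07139689, -0.55329629,  0.82317123])}
{'t': 0.15, 'q': [1.0838, 0.3337, 0.0399, 1.4661, -0.0134, 1.3433, -0.0585], 'qd': [0.0007, -0.0014, 0.0009, -0.0023, -0.0022, 0.001, 0.0004], 'tau': [0.003, -65.6845, 1.3374, -40.4105, -0.0595, 0.0419, 0.0001], 'ee_pos': [0.2456, -0.6014, 0.1938], 'ee_rot': [0.9813, 0.1927, -0.0002, -0.0006], 'force': [-0.0784, -0.5175, -0.1863], 'moment': [-0.021, 0.0233, -0.0424], 'grasp_force': 0.0, 'gripper_width': 1.0026}
```

View pics/top0.png

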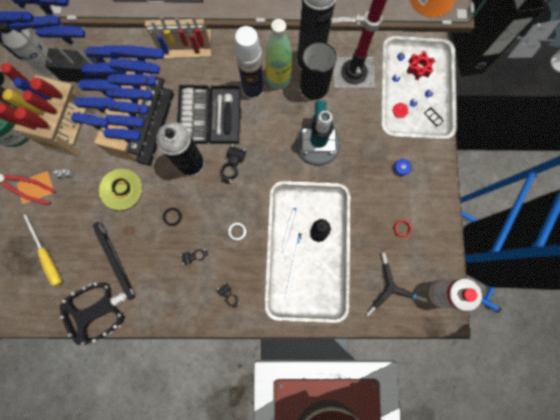

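View pics/side0.png

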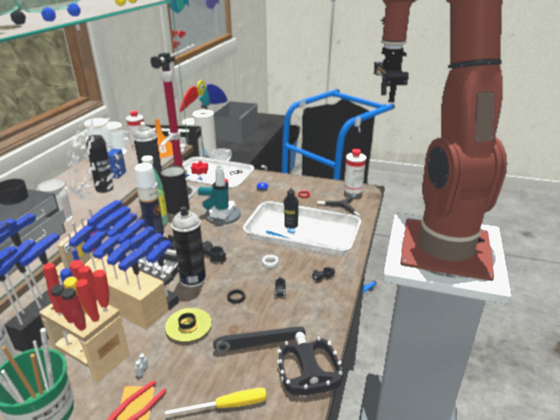

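Top view: candidates for stem at px (232,163), (194,257), (229,295); cover: black ring (172,216) vs spare black/brass rings in the saucer (121,187); silver ring (237,231); red ring (402,228) vs red bits in the tray (420,65),(400,110); cap blue disc (402,167) vs small blue balls in the white tray. Head tube (320,140), frame tubes to check; can (180,150), oil bottle (319,231).

```bash
cat >> h.py <<'E'
def f_(ci): return 210/np.tan(np.radians(ci['fovy'])/2)
def ray(ci,u,v):
    f=f_(ci); d=np.array([(u-ci['cx'])/f,-(v-ci['cy'])/f,-1.]); return np.array(ci['position']),R.from_quat(ci['rotation']).apply(d)
def onz(ci,u,v,z):
    p,d=ray(ci,u,v); return p+d*(z-p[2])/d[2]
def proj(ci,P):
    c=R.from_quat(ci['rotation']).inv().apply(np.array(P)-ci['position']); f=f_(ci); return np.array([ci['cx']-f*c[0]/c[2],ci['cy']+f*c[1]/c[2]])
def tri(*rs):
    A=0;b=0
    for p,d in rs:
        d=d/np.linalg.norm(d);M=np.eye(3)-np.outer(d,d);A=A+M;b=b+M@p
    return np.linalg.solve(A,b)
def load(f): return cv2.imread(f'pics/{f}.png'),json.load(open(f'pics/{f}.json'))
E
python3 - <<'E'
from h import *
im,ci=load('top0')
crops=[im[y-35:y+35,x-45:x+45] for x,y in [(232,163),(194,257),(229,295),(172,216),(318,140),(402,167)]]
c=[cv2.resize(k,(266,207),interpolation=cv2.INTER_CUBIC) for k in crops]
cv2.imwrite('pics/c1.png',np.vstack([np.hstack(c[:3]),np.hstack(c[3:])]))
for n,u,v,z in [('stemA',232,163,.028),('stemB',194,257,.028),('stemC',229,295,.028),('cover',172,216,.01),('silver',237,231,.012),('red',402,228,.008),('cap',402,167,.0155),('head',323,113,.165),('oil',319,231,.1),('can',172,138,.207)]:
    print(n,onz(ci,u,v,z).round(3))
E
```

```text
stemA [0.599 0.217 0.028]
stemB [0.379 0.296 0.028]
stemC [0.296 0.216 0.028]
cover [0.476 0.355 0.01 ]
silver [0.441 0.203 0.012]
red [ 0.45  -0.183  0.008]
cap [ 0.596 -0.188  0.015]
head [0.665 0.017 0.165]
oil [0.43  0.022 0.1  ]
can [0.593 0.311 0.207]
```

View pics/c1.png

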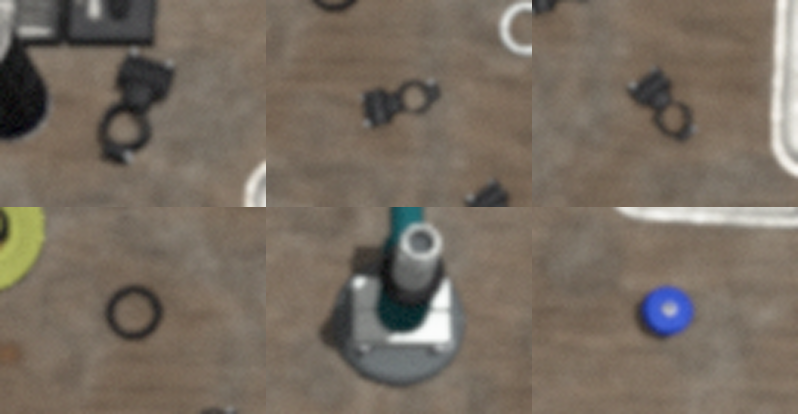

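Stem A (top-left crop, px ~(232,163)) is clearly the largest of the three stems; the cover is the plain black ring lying free, and the cap is the blue disc with its steel bolt. Head: the teal frame tubes go up in the image (world +x).

```bash
cat >> h.py <<'E'
def des(yaw): c,s=np.cos(np.radians(yaw)),np.sin(np.radians(yaw)); return R.from_matrix(np.array([[c,s,0],[s,-c,0],[0,0,-1.]]))
def to(x,y,z,yaw):
    s=arm.get_state(); Rc=R.from_quat(s['ee_rot']); d=Rc.inv().apply(np.array([x,y,z])-s['ee_pos'])*100
    t=(Rc.inv()*des(yaw)).as_rotvec(degrees=True); print('turn',t.round(1),'shift',d.round(2),'dist',np.linalg.norm(d).round(1),'| t',round(s['t'],2),'F',np.round(s['force'],1),'w',round(s['gripper_width']*87,1))
E
python3 -m pendant '[0,0,0,0,0,-13.6,1, 0,0,0,0,0,-13.6,1, 0,0,0,0,0,-13.6,1]'
for i in 1 2 3 4; do python3 -m pendant '[0,0,5.5,13,-15,0,1, 0,0,5.5,13,-15,0,1, 0,0,5.5,13,-15,0,1, 0,0,5.5,13,-15,0,1, 0,0,5.5,13,-15,0,1]'; done
python3 -c "
from h import *
to(.45,.2,.33,0)"
```

```text
t: 0.4
ee_pos: [0.2454, -0.601, 0.3202]
ee_rot: [0.981, 0.193, -0.0, -0.001]
force: [0.1, -1.1, 1.3]
gripper_width: 1.0
grasp_force: 0.0
t: 0.82
ee_pos: [0.3105, -0.4104, 0.3195]
ee_rot: [0.989, 0.146, 0.0, -0.0]
force: [0.9, -0.6, 0.8]
gripper_width: 1.004
grasp_force: 0.0
t: 1.23
ee_pos: [0.3917, -0.2291, 0.3196]
ee_rot: [0.995, 0.099, 0.0, 0.0]
force: [1.0, -0.0, 0.2]
gripper_width: 1.0
grasp_force: 0.0
t: 1.65
ee_pos: [0.4899, -0.0566, 0.3195]
ee_rot: [0.999, 0.051, 0.0, -0.0]
force: [-0.6, -0.5, -0.3]
gripper_width: 0.999
grasp_force: 0.0
t: 2.07
ee_pos: [0.6044, 0.1049, 0.3189]
ee_rot: [1.0, 0.002, -0.0, -0.0]
force: [-0.6, -0.3, -0.3]
gripper_width: 1.001
grasp_force: 0.0
turn [-0.1  0.   0.3] shift [-15.4   -9.59  -1.09] dist 18.2 | t 2.07 F [-0.6 -0.3 -0.3] w 87.1
```

```bash
python3 -c "
from h import *
im,ci=snap('wrist','w1');print(ci)"
python3 -m pendant '[0,0,0,-15.4,-9.6,-1,1, 0,0,0,-15.4,-9.6,-1,1, 0,0,0,-15.4,-9.6,-1,1, 0,0,0,-15.4,-9.6,-1,1, 0,0,0,-15.4,-9.6,-1,1]'
python3 -c "
from h import *
im,ci=snap('wrist','w2');print(ci)
a,_=load('w1');b,_=load('w2')
cv2.imwrite('pics/w12.png',cv2.resize(np.hstack([a,b]),(800,300),interpolation=cv2.INTER_AREA))"
```

```text
{'fovy': 65.54889211992534, 'cx': 280.61269321902523, 'cy': 206.85386048255026, 'position': array([0.67294019, 0.10468757, 0.50856465]), 'rotation': array([-0.09030739,  0.09003541, -0.69989616,  0.7027685 ])}
t: 2.53
ee_pos: [0.4446, 0.2016, 0.3303]
ee_rot: [1.0, 0.005, 0.0, 0.0]
force: [0.4, 0.3, 0.7]
gripper_width: 1.001
grasp_force: 0.0
{'fovy': 65.54889211992534, 'cx': 280.61269321902523, 'cy': 206.85386048255026, 'position': array([0.51287485, 0.20194039, 0.52001135]), 'rotation': array([-0.09044471,  0.08900731, -0.69821304,  0.70455377])}
```

View pics/w12.png

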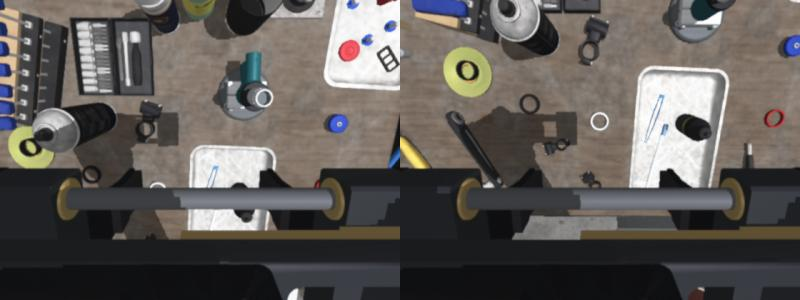

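w1 (left) and w2 (right) show: stem clamp at full-res px w1 (203,180)/w2 (266,70), cover (128,243)/(182,146), silver w2 (279,170), red w2 (524,165), cap (473,172)/(549,65), steerer rim w1 (368,136).

```bash
cat >> h.py <<'E'
def blob(im,mask_fn,u,v,r=40,hole=False):
    u,v=int(u),int(v);x0,y0=max(u-r,0),max(v-r,0);c=im[y0:v+r,x0:u+r]; m=mask_fn(c).astype(np.uint8)
    cs,hi=cv2.findContours(m,cv2.RETR_CCOMP,cv2.CHAIN_APPROX_NONE); out=[]
    for k,q in enumerate(cs):
        if len(q)<15: continue
        (x,y),ax,an=cv2.fitEllipse(q); out.append(('H' if hi[0][k][3]>=0 else 'O',round(x+x0,1),round(y+y0,1),round(ax[0],1),round(ax[1],1),round(an)))
    return out
def hsv(c): return cv2.cvtColor(c,cv2.COLOR_BGR2HSV)
dark=lambda c: c.max(2)<70
white=lambda c:(hsv(c)[...,1]<40)&(c.min(2)>120)
red=lambda c:((hsv(c)[...,0]<8)|(hsv(c)[...,0]>172))&(hsv(c)[...,1]>150)
blue=lambda c:(abs(hsv(c)[...,0].astype(int)-115)<12)&(hsv(c)[...,1]>130)
E
python3 - <<'E'
from h import *
for n,L in {'w1':[('cover',dark,128,243),('stem',dark,203,180),('cap',blue,473,172),('headrim',white,368,136)],
 'w2':[('cover',dark,182,146),('silver',white,279,170),('stem',dark,266,70),('red',red,524,165),('cap',blue,549,65),('headrim',white,560,0)],
 'top0':[('cover',dark,172,216),('silver',white,237,231),('red',red,402,228),('cap',blue,402,167)]}.items():
    im,ci=load(n)
    for a,fn,u,v in L: print(n,a,[o for o in blob(im,fn,u,v,30 if n!='top0' else 18)])
a,_=load('w1');b,_=load('w2')
r=lambda i,x,y,s,w:cv2.resize(i[y:y+s,x:x+w],None,fx=4,fy=4,interpolation=cv2.INTER_CUBIC)
cv2.imwrite('pics/c2.png',np.hstack([r(a,300,60,120,110),r(b,225,10,120,85)]))
E
```

```text
w1 cover [('O', 130.1, 244.0, 61.9, 70.5, 15), ('H', 124.2, 257.7, 12.4, 28.3, 102), ('H', 124.9, 246.9, 8.5, 20.2, 131)]
w1 stem [('O', 212.0, 197.3, 4.4, 9.5, 85), ('O', 201.9, 180.7, 58.2, 66.2, 53), ('H', 178.0, 198.0, 4.4, 6.6, 90), ('H', 204.2, 180.3, 13.6, 19.8, 166)]
w1 cap [('O', 472.7, 172.8, 23.7, 27.3, 62), ('H', 474.6, 173.5, 8.8, 9.4, 42)]
w1 headrim [('O', 369.3, 160.4, 4.5, 7.4, 66), ('O', 350.8, 153.1, 18.6, 31.7, 65), ('O', 368.7, 136.4, 27.6, 28.0, 174), ('H', 373.0, 136.8, 11.8, 19.4, 6), ('O', 369.3, 113.8, 5.8, 13.8, 141)]
w2 cover [('O', 180.2, 157.6, 44.3, 55.8, 76), ('H', 180.9, 145.4, 19.7, 22.7, 155)]
w2 silver [('O', 279.1, 168.8, 25.8, 29.8, 167), ('H', 279.3, 169.5, 18.9, 19.6, 110)]
w2 stem [('O', 267.1, 62.4, 28.4, 56.1, 21), ('H', 263.5, 71.9, 18.8, 22.7, 170), ('H', 274.1, 50.0, 11.2, 13.3, 1)]
w2 red [('O', 524.3, 165.4, 22.7, 27.6, 66), ('H', 524.2, 165.5, 17.4, 22.3, 34)]
w2 cap [('O', 548.9, 64.4, 22.1, 30.1, 15)]
w2 headrim [('O', 553.5, 1.7, 4.1, 17.1, 95)]
top0 cover [('O', 171.9, 216.4, 17.0, 17.7, 63), ('H', 171.7, 216.4, 14.3, 15.0, 47)]
top0 silver [('O', 236.8, 230.9, 18.3, 19.2, 122), ('H', 236.8, 231.0, 11.5, 12.4, 28)]
top0 red [('O', 402.1, 228.3, 15.4, 16.0, 101), ('H', 402.2, 228.2, 13.4, 15.0, 143)]
top0 cap [('O', 402.2, 166.8, 14.6, 15.9, 95), ('H', 403.2, 166.0, 6.2, 7.2, 90)]
```

View pics/c2.png

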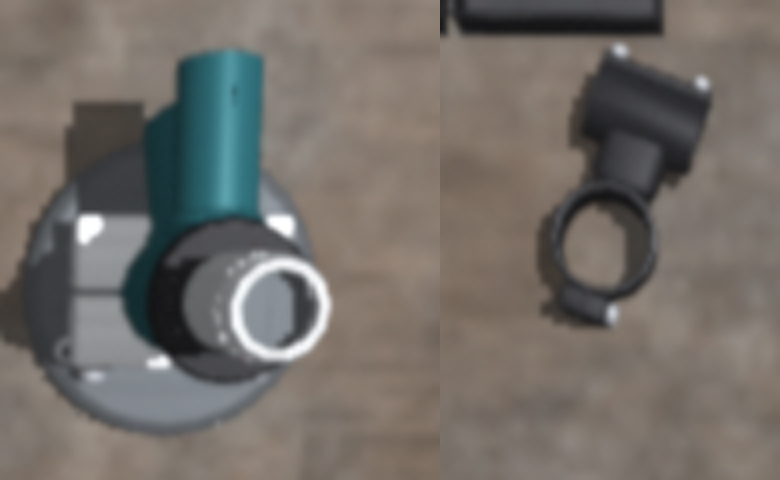

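The crops show the steerer rim centred at w1 px (370,136) with the upper frame tube end at (355,74), and the stem clamp centre at w2 px (266,71) with bar-clamp bolts at (270,22) and (290,30).

```bash
python3 - <<'E'
from h import *
T=load('top0')[1];A=load('w1')[1];B=load('w2')[1]
def two(n,*ps):
    P=tri(*[ray(c,*p) for c,p in ps]); print(n,P.round(4),'err',[np.round(proj(c,P)-p,1).tolist() for c,p in ps])
two('cover',(T,(171.8,216.4)),(B,(180.9,145.4)))
two('silver',(T,(236.8,231)),(B,(279.2,169.2)))
two('red',(T,(402.1,228.2)),(B,(524.2,165.5)))
two('cap',(T,(402.2,166.8)),(A,(472.7,172.8)),(B,(548.9,64.4)))
two('stem',(T,(229,172)),(A,(204.2,180.3)),(B,(266.3,70.8)))
two('rim',(T,(323,113)),(A,(370,136.4)))
for z in (.005,.01): print('z',z,'cover',onz(B,180.9,145.4,z).round(4),onz(T,171.8,216.4,z).round(4),'silver',onz(B,279.2,169.2,z).round(4),onz(T,236.8,231,z).round(4),'red',onz(B,524.2,165.5,z).round(4),onz(T,402.1,228.2,z).round(4))
print('cap.0155',onz(A,472.7,172.8,.0125).round(4),onz(B,548.9,64.4,.0125).round(4),onz(T,402.2,166.8,.0125).round(4))
c=onz(B,266.3,70.8,.02);b=[onz(B,*p,.028) for p in [(269.75,22.5),(290.5,30.5)]];print('stem',c.round(4),b,(c-np.mean(b,0)))
d=b[1]-b[0];print('y-axis yaw',np.degrees(np.arctan2(d[1],d[0])),'-x yaw',np.degrees(np.arctan2(*(onz(B,277.5,36.3,.028)-onz(B,266.3,70,.028))[[1,0]])))
print('stem len px check: can',onz(T,172,138,.2),)
E
```

```text
cover [0.4761 0.3574 0.0017] err [[0.1, 0.0], [-0.2, -0.0]]
silver [0.4411 0.2033 0.0098] err [[0.1, -0.0], [-0.2, 0.1]]
red [ 0.4498 -0.1838  0.0052] err [[0.0, -0.0], [-0.1, 0.1]]
cap [ 0.5981 -0.1905  0.0081] err [[0.0, 0.2], [-1.0, -0.3], [1.3, -0.2]]
stem [0.5843 0.2241 0.0066] err [[0.7, -0.3], [-0.5, -0.2], [-0.6, 0.8]]
rim [0.6588 0.0174 0.179 ] err [[0.5, -0.2], [-1.1, 0.3]]
z 0.005 cover [0.4763 0.3562 0.005 ] [0.4755 0.3568 0.005 ] silver [0.4405 0.2031 0.005 ] [0.4416 0.2041 0.005 ] red [ 0.4499 -0.1841  0.005 ] [ 0.4497 -0.1838  0.005 ]
z 0.01 cover [0.4766 0.3547 0.01  ] [0.4747 0.3555 0.01  ] silver [0.4412 0.2031 0.01  ] [0.441  0.2036 0.01  ] red [ 0.4505 -0.1803  0.01  ] [ 0.449  -0.1823  0.01  ]
cap.0155 [ 0.5983 -0.1895  0.0125] [ 0.597  -0.1853  0.0125] [ 0.5973 -0.1891  0.0125]
stem [0.5835 0.2226 0.02  ] [array([0.64359965, 0.21746564, 0.028     ]), array([0.63401761, 0.18910558, 0.028     ])] [-0.055303   0.0193139 -0.008    ]
y-axis yaw -108.66863407383593 -x yaw -19.667111626782614
stem len px check: can [0.59529598 0.3124977  0.2       ]
```

```bash
python3 -c "
from h import *
B=load('w2')[1];print('case edge',onz(B,253,18,.0),onz(B,253,18,.03),onz(B,278,18,.03))
to(.476,.356,.06,15)"
```

```text
case edge [0.65661764 0.2423313  0.        ] [0.64832497 0.24000111 0.03      ] [0.64864185 0.20627749 0.03      ]
turn [  0.   -0.1 -14.4] shift [  3.3  -15.36  27.07] dist 31.3 | t 2.58 F [-0.4  2.3  0.5] w 86.7
```

```bash
python3 -m pendant '[0,0,-14.4,3.3,-15.4,5,0.8, 0,0,-14.4,3.3,-15.4,5,0.8, 0,0,-14.4,3.3,-15.4,5,0.8, 0,0,-14.4,3.3,-15.4,5,0.8, 0,0,-14.4,3.3,-15.4,5,0.8]' >/dev/null
python3 -m pendant '[0,0,0,0,0,20,0.8, 0,0,0,0,0,20,0.8, 0,0,0,0,0,20,0.8, 0,0,0,0,0,20,0.8, 0,0,0,0,0,20,0.8]'
python3 -c "
from h import *
to(.476,.356,.003,15)
im,ci=snap('wrist','w3'); print(proj(ci,[.476,.356,.01]))"
```

```text
t: 3.42
ee_pos: [0.4808, 0.3502, 0.0762]
ee_rot: [0.992, 0.127, -0.001, 0.001]
force: [0.7, -0.3, 0.8]
gripper_width: 0.798
grasp_force: 0.0
turn [ 0.1  0.1 -0.4] shift [-0.31 -0.69  7.32] dist 7.4 | t 3.42 F [ 0.7 -0.3  0.8] w 69.5
[271.6320745  212.33666499]
```

```bash
python3 -m pendant '[0,0,0,-0.3,-0.7,5,0.8, 0,0,0,-0.3,-0.7,7.3,0.8, 0,0,0,-0.3,-0.7,7.3,0.8, 0,0,0,-0.3,-0.7,7.3,0.8]'
python3 -c "
from h import *
im,ci=snap('wrist','w4')
to(.476,.356,.003,15)"
```

```text
t: 3.8
ee_pos: [0.4764, 0.357, 0.0065]
ee_rot: [0.992, 0.127, -0.001, 0.0]
force: [0.1, 0.3, 1.5]
gripper_width: 0.801
grasp_force: 0.0
turn [-0.  -0.  -0.4] shift [-0.21  0.16  0.53] dist 0.6 | t 3.85 F [0.6 0.5 0.6] w 69.6
```

View pics/w4.png

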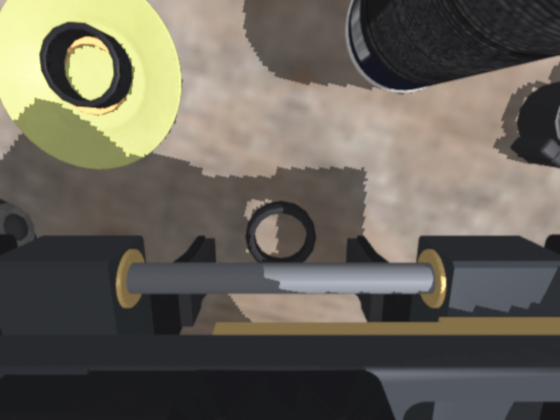

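The ring (px ~(281,233)) is between the fingers, clear of the saucer (spares at (87,65)) and the can.

```bash
python3 -c "
from h import *
im,ci=load('w4');print(onz(ci,281,233,.008), arm.get_state()['ee_pos'])"
python3 -m pendant '[0,0,0,0,0.1,0.4,0.8, 0,0,0,0,0.1,0.4,0.8, 0,0,0,0,0.1,0.4,0.3, 0,0,0,0,0.1,0.4,0.3, 0,0,0,0,0.1,0.4,0.3]'
python3 -m pendant '[0,0,0,0,0,0,0.3,0,0,0,0,0,0,0.3,0,0,0,0,0,0,0.3]'
python3 -c "
from h import *
to(.476,.356,.003,15)"
```

```text
[0.47926165 0.35714936 0.008     ] [0.47765176 0.35805123 0.00827523]
t: 4.27
ee_pos: [0.4776, 0.3567, 0.0032]
ee_rot: [0.992, 0.127, 0.0, -0.0]
force: [-0.7, -0.4, 0.2]
gripper_width: 0.656
grasp_force: 0.0
t: 4.52
ee_pos: [0.4772, 0.3566, 0.0025]
ee_rot: [0.992, 0.127, 0.0, -0.0]
force: [1.0, -0.8, 0.3]
gripper_width: 0.432
grasp_force: 0.0
turn [-0.  -0.  -0.4] shift [-0.13  0.03 -0.05] dist 0.1 | t 4.52 F [ 1.  -0.8  0.3] w 37.6
```

```bash
python3 -m pendant '[0,0,0,0,0,0,0.3,0,0,0,0,0,0,0.3]'
python3 -c "
from h import *
im,ci=snap('wrist','w5');im2,_=snap('top','t5')
cv2.imwrite('pics/c5.png',np.hstack([cv2.imread('pics/w5.png')[130:420,100:480],cv2.resize(cv2.imread('pics/t5.png')[150:260,110:260],(395,290))]))"
```

```text
t: 4.68
ee_pos: [0.4771, 0.3566, 0.0024]
ee_rot: [0.992, 0.127, -0.0, -0.0]
force: [0.4, -0.1, -0.7]
gripper_width: 0.328
grasp_force: 0.0
```

View pics/c5.png

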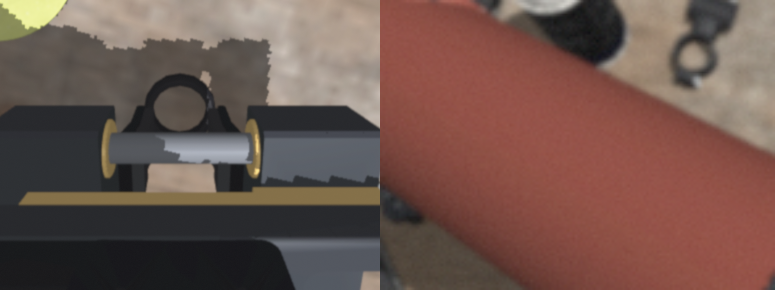

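```bash
python3 -c "
from h import *
for f in ('w4','w5'):
    im,ci=load(f);print(f,blob(im,dark,281,236,34))
s=arm.get_state();p=s['ee_pos'];im,ci=load('w5');print(proj(ci,p),'ring',onz(ci,281,236,.005),p)
Rr=R.from_quat(s['ee_rot']);
for y in (-.014,.014,.03): print(y,proj(ci,p+Rr.apply([0,y,0])),proj(ci,p+Rr.apply([0.0095,y,0])))
im,ci=load('w3');print('w3',blob(im,dark,272,212,45))
"
```

```text
w4 [('O', 280.5, 233.8, 64.2, 70.2, 87), ('H', 278.8, 233.7, 47.2, 53.0, 110)]
w5 [('O', 279.9, 236.3, 64.1, 74.3, 93), ('H', 309.7, 233.8, 3.7, 7.9, 173), ('H', 279.2, 238.2, 44.9, 51.7, 92)]
[280.09434434 236.47042835] ring [0.47841061 0.35633702 0.005     ] [0.47707645 0.35656059 0.00241376]
-0.014 [257.35534051 236.490098  ] [257.06421741 221.73841419]
0.014 [302.83141344 236.45076036] [303.09030079 221.69987111]
0.03 [328.81426654 236.42828472] [329.38736102 221.67784948]
w3 [('O', 271.2, 209.8, 51.4, 51.5, 13), ('H', 269.7, 209.9, 34.9, 41.7, 90)]
```

```bash
python3 -m pendant '[0,0,0,0,0,0,0.3,0,0,0,0,0,0,0.3,0,0,0,0,0,0,0.3]'
python3 -m pendant '[0,0,0,0,0,0,0,0,0,0,0,0,0,0,0,0,0,0,0,0,0]'
python3 -c "
from h import *
im,ci=snap('wrist','w6')
a,_=load('w4')
cv2.imwrite('pics/c6.png',np.hstack([cv2.resize(x[190:340,150:410],(400,230)) for x in (a,load('w6')[0])]))"
```

```text
t: 5.03
ee_pos: [0.4771, 0.3566, 0.0025]
ee_rot: [0.992, 0.127, -0.0, 0.0]
force: [0.1, -1.3, 0.1]
gripper_width: 0.301
grasp_force: 0.0
t: 5.28
ee_pos: [0.4772, 0.3566, 0.0025]
ee_rot: [0.992, 0.127, 0.0, -0.0]
force: [-0.9, -0.1, 0.4]
gripper_width: 0.149
grasp_force: 0.0
```

View pics/c6.png

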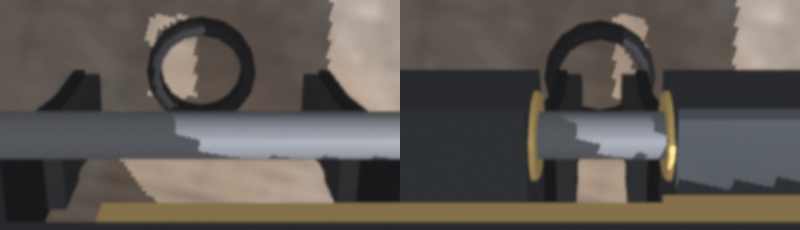

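The fingers (now ~13 mm apart) pass over the ring without moving it (ring still at ~(281,236)), so the tips must be above it; check from the side.

```bash
python3 -c "
from h import *
im,ci=snap('side','s6')
p=arm.get_state()['ee_pos'];u=proj(ci,p);print(u,p)
x,y=u.astype(int);c=cv2.imread('pics/s6.png')[y-60:y+40,x-65:x+65];cv2.imwrite('pics/c7.png',cv2.resize(c,None,fx=5,fy=5,interpolation=cv2.INTER_CUBIC))"
```

```text
[235.7274575  296.30456791] [0.47715962 0.35655995 0.00247144]
```

View pics/c7.png

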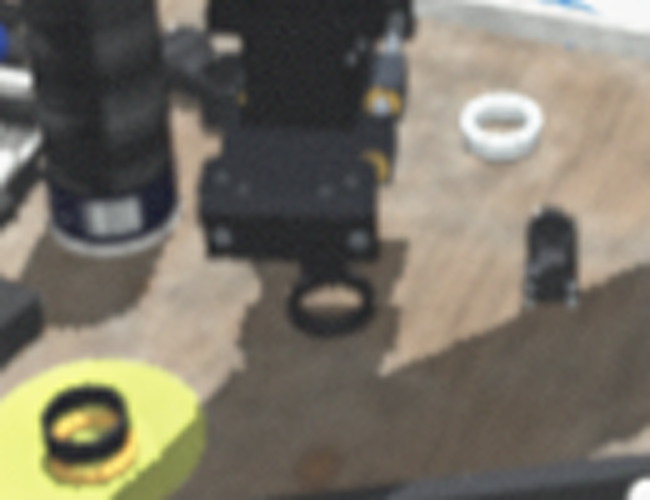

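```bash
python3 -c "
from bench import arm;print(arm.grasp_offset)"
python3 -m pendant '[0,0,0,0,0,-1,0.75,0,0,0,0,0,-1,0.75,0,0,0,0,0,-1,0.75,0,0,0,0,0,-1,0.75,0,0,0,0,0,-1,0.75]' | tail -2
for i in 1 ; do python3 -m pendant '[0,0,0,0,0,0,0.75,0,0,0,0,0,0.3,0.75,0,0,0,0,0,0.6,0.75,0,0,0,0,0,1,0.75,0,0,0,0,0,1,0.75]'; python3 -m pendant '[0,0,0,0,0,0.2,0.75,0,0,0,0,0,0.2,0.75]';python3 -m pendant '[0,0,0,0,0,0.2,0.75,0,0,0,0,0,0.2,0.75]'; done
```

```text
0.0187
gripper_width: 0.364
grasp_force: 0.0
t: 6.22
ee_pos: [0.4766, 0.3561, 0.0013]
ee_rot: [0.992, 0.127, -0.001, 0.0]
force: [-0.8, -0.2, -0.0]
gripper_width: 0.713
grasp_force: 0.0
t: 6.38
ee_pos: [0.4769, 0.3565, 0.0]
ee_rot: [0.992, 0.127, -0.0, 0.0]
force: [-1.2, -0.3, -0.2]
gripper_width: 0.746
grasp_force: 0.0
t: 6.55
ee_pos: [0.4771, 0.3565, -0.0018]
ee_rot: [0.992, 0.127, -0.0, 0.0]
force: [-0.4, 0.1, 0.7]
gripper_width: 0.751
grasp_force: 0.0
```

```bash
for i in 1 2 3 4; do python3 -m pendant '[0,0,0,0,0,0.2,0.75,0,0,0,0,0,0.2,0.75]' | egrep 'pos|force'; done
```

```text
ee_pos: [0.4771, 0.3564, -0.0038]
force: [0.5, 0.1, -0.5]
grasp_force: 0.0
ee_pos: [0.477, 0.3564, -0.0058]
force: [-0.1, 0.5, -0.4]
grasp_force: 0.0
ee_pos: [0.477, 0.3565, -0.0078]
force: [0.3, -0.1, 0.3]
grasp_force: 0.0
ee_pos: [0.477, 0.3564, -0.0099]
force: [-0.3, -0.5, -0.2]
grasp_force: 0.0
```

```bash
for i in 1 2 3; do python3 -m pendant '[0,0,0,0,0,0.15,0.75,0,0,0,0,0,0.15,0.75]' | egrep 'pos|force'; done;python3 -c "
from h import *
im,ci=snap('side','s8')
x,y=235,296;c=cv2.imread('pics/s8.png')[y-30:y+20,x-35:x+35];c=cv2.resize(c,(420,300),interpolation=cv2.INTER_CUBIC)
w,_=snap('wrist','w8');d=cv2.resize(load('w8')[0][190:340,150:410],(380,300))
cv2.imwrite('pics/c8.png',np.hstack([c,d]))"
```

```text
ee_pos: [0.4771, 0.3565, -0.0113]
force: [-0.4, 0.7, 0.1]
grasp_force: 0.0
ee_pos: [0.477, 0.3565, -0.0127]
force: [-0.7, -0.2, 0.1]
grasp_force: 0.0
ee_pos: [0.4771, 0.3565, -0.0142]
force: [-0.6, 0.3, 0.2]
grasp_force: 0.0
```

View pics/c8.png

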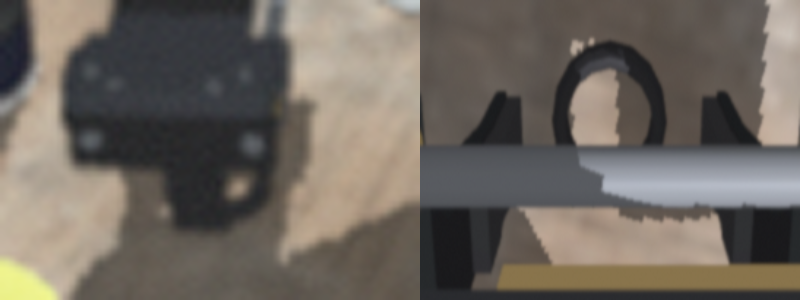

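The side crop shows the near finger with its lower end at px ~(233,303); the wrist crop shows the ring still centred at (325/…) between open fingers.

```bash
python3 -c "
from h import *
im,ci=load('s8');s=arm.get_state();p=s['ee_pos'];Rr=R.from_quat(s['ee_rot']);print(p)
for yy in (-.033,-.048):
  q=p+Rr.apply([0,yy,0])
  for z in (0,.01,.02): print(yy,z,proj(ci,[q[0],q[1],z]))
_,wc=load('w8')
for yy in (-.033,.033):
  for z in (0,.01,.02): 
    q=p+Rr.apply([.0095,yy,0]);print('wrist',yy,z,proj(wc,[q[0],q[1],z]))
"
```

```text
[ 0.47709618  0.35653508 -0.01411092]
-0.033 0 [234.052653   306.53966997]
-0.033 0.01 [233.80964677 303.29467824]
-0.033 0.02 [233.56427631 300.01811585]
-0.048 0 [233.22198708 310.99930827]
-0.048 0.01 [232.97196873 307.73687812]
-0.048 0.02 [232.71948834 304.44232148]
wrist -0.033 0 [221.70338993 229.11193062]
wrist -0.033 0.01 [218.46200124 235.05677113]
wrist -0.033 0.02 [214.84118973 241.69748874]
wrist 0.033 0 [338.27253489 229.01263014]
wrist 0.033 0.01 [341.47565001 234.95048921]
wrist 0.033 0.02 [345.0536082  241.58322349]
```

```bash
for i in 1 2 3 4; do python3 -m pendant '[0,0,0,0,0,0.15,0.75,0,0,0,0,0,0.15,0.75]' | egrep 'pos|force'; done
```

```text
ee_pos: [0.4771, 0.3565, -0.0157]
force: [-0.1, -0.1, 0.4]
grasp_force: 0.0
ee_pos: [0.4771, 0.3565, -0.0173]
force: [-0.1, -0.6, -0.3]
grasp_force: 0.0
ee_pos: [0.477, 0.3565, -0.0188]
force: [0.5, -0.4, -0.5]
grasp_force: 0.0
ee_pos: [0.4771, 0.3565, -0.0203]
force: [0.3, -0.9, -0.2]
grasp_force: 0.0
```

```bash
for i in 1 2; do python3 -m pendant '[0,0,0,0,0,0,0.3,0,0,0,0,0,0,0.3,0,0,0,0,0,0,0.3,0,0,0,0,0,0,0.3]' | egrep 'pos|force|wid'; done
```

```text
ee_pos: [0.4772, 0.3566, -0.02]
force: [0.3, 1.3, -0.2]
gripper_width: 0.53
grasp_force: 0.0
ee_pos: [0.4772, 0.3566, -0.02]
force: [-0.5, -0.7, 1.3]
gripper_width: 0.427
grasp_force: 30.0
```

```bash
python3 -m pendant '[0,0,0,0,0,-3,0.3,0,0,0,0,0,-6,0.3,0,0,0,0,0,-6,0.3,0,0,0,0,0,-6,0.3]'
python3 -c "
from h import *
w,ci=snap('wrist','w9');im=load('w9')[0]
print(blob(im,dark,281,250,60)); 
a,ca=load('w8');print('before',blob(a,dark,281,240,40))
cv2.imwrite('pics/c9.png',np.hstack([x[180:340,170:390] for x in (a,im)]).repeat(1,0))
c=np.hstack([x[180:340,170:390] for x in (a,im)]);cv2.imwrite('pics/c9.png',cv2.resize(c,(790,287)))"
```

```text
t: 9.48
ee_pos: [0.4782, 0.3574, 0.0417]
ee_rot: [0.992, 0.127, 0.002, -0.001]
force: [-0.8, -0.0, -1.1]
gripper_width: 0.423
grasp_force: 30.0
[('O', 331.9, 301.2, 17.5, 19.7, 108), ('O', 229.7, 301.1, 17.9, 20.9, 72), ('O', 280.4, 246.6, 57.6, 107.6, 90)]
before [('O', 279.0, 244.4, 61.5, 72.2, 91)]
```

View pics/c9.png

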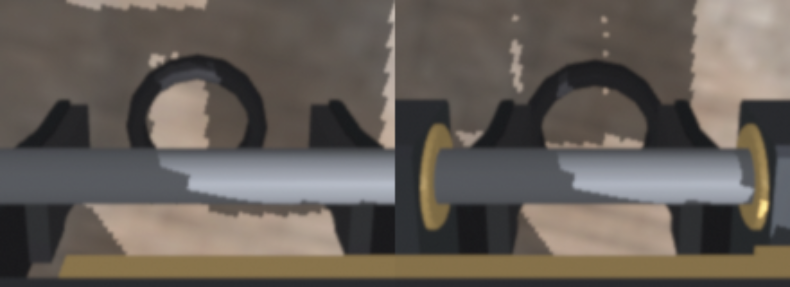

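Cover is held (30 N); the tips are about 26 mm short of the reported TCP, so heights are referenced to the reading at grasp (underside z=0 ↔ ee z=-0.020). Lift and look at the head from above.

```bash
for i in 1 2; do python3 -m pendant '[0,0,0,0,0,-15,0.3,0,0,0,0,0,-15,0.3,0,0,0,0,0,-15,0.3,0,0,0,0,0,-15,0.3]' >/dev/null; done
python3 -c "
from h import *
to(.592,.012,.34,0)"
```

```text
turn [-0.1 -0.1 14.6] shift [ 2.4  36.25  0.3 ] dist 36.3 | t 10.2 F [-0.1  1.  -0.1] w 36.9
```

```bash
python3 -m pendant '[0,0,7,1.2,18,0,0.3,0,0,7,1.2,18,0,0.3,0,0,7,1.2,18,0,0.3,0,0,7,1.2,18,0,0.3,0,0,7,1.2,18,0,0.3]' >/dev/null
python3 -m pendant '[0,0,7.5,3.4,17.9,0,0.3,0,0,7.5,3.4,17.9,0,0.3,0,0,7.5,3.4,17.9,0,0.3,0,0,7.5,3.4,17.9,0,0.3,0,0,7.5,3.4,17.9,0,0.3]' 
python3 -m pendant '[0,0,0,0,0,0,0.3,0,0,0,0,0,0,0.3]' >/dev/null
python3 - <<'E'
from h import *
w,ci=snap('wrist','w10');im=load('w10')[0]
s=arm.get_state();print(s['ee_pos'],ci['position'])
print('rim guess',proj(ci,[.6588,.0174,.165]),'base',proj(ci,[.6588,.0174,.0]))
h=hsv(im); teal=((abs(h[...,0].astype(int)-92)<12)&(h[...,1]>110)).astype(np.uint8)
n,l,st,ce=cv2.connectedComponentsWithStats(teal)
for k in range(1,n):
    if st[k][4]>100: print('teal',st[k],ce[k].round(1))
E
```

```text
t: 11.03
ee_pos: [0.5926, 0.0045, 0.3376]
ee_rot: [1.0, -0.003, -0.001, 0.001]
force: [0.3, -1.0, -0.8]
gripper_width: 0.427
grasp_force: 30.0
[0.59131086 0.01307863 0.33881715] [0.66048788 0.01081379 0.52776432]
rim guess [274.36817938 122.44450482] base [276.27838188 121.93585782]
teal [269  64  21  42 782] [279.   84.2]
```

```bash
python3 - <<'E'
from h import *
im,ci=load('w10')
h=hsv(im); teal=((abs(h[...,0].astype(int)-92)<15)&(h[...,1]>80))
for r in range(62,140,4):
    x=np.where(teal[r,230:330])[0]+230
    if len(x): print(r,x.min(),x.max(),len(x),end=' | ')
print()
for thr in (140,165,190):
    print(thr,blob(im,lambda c:(c.min(2)>thr)&(hsv(c)[...,1]<40),274,122,30))
print(blob(im,lambda c:(hsv(c)[...,1]<60)&(hsv(c)[...,2]>55)&(hsv(c)[...,0]>70),276,122,45))
p=ci; print('nadir',proj(ci,[ci['position'][0],ci['position'][1],0.]))
cv2.imwrite('pics/c10.png',cv2.resize(im[50:190,200:350],(750,600)[:2] if 0 else (600,560),interpolation=cv2.INTER_CUBIC))
E
```

```text
66 270 288 19 | 70 270 288 19 | 74 270 288 19 | 78 269 288 20 | 82 269 288 20 | 86 269 289 21 | 90 269 289 21 | 94 269 289 21 | 98 269 289 21 | 102 268 289 22 | 
140 [('O', 279.1, 123.0, 24.1, 24.6, 174), ('H', 279.0, 123.1, 18.4, 19.7, 173), ('O', 258.0, 108.9, 10.6, 12.6, 23), ('O', 297.0, 122.9, 14.6, 44.7, 1)]
165 [('O', 279.1, 123.1, 23.1, 24.1, 11), ('H', 278.9, 123.1, 19.5, 20.2, 5), ('O', 256.2, 106.7, 5.4, 6.9, 18), ('O', 297.1, 123.1, 14.4, 43.1, 1)]
190 [('O', 298.6, 134.9, 10.5, 20.5, 18), ('O', 279.0, 123.1, 22.6, 23.3, 3), ('H', 279.0, 123.3, 20.0, 20.9, 170), ('O', 298.7, 110.3, 10.1, 20.8, 163), ('O', 256.1, 106.7, 4.6, 6.5, 21)]
[('O', 279.7, 123.5, 67.2, 69.1, 74), ('H', 301.0, 130.6, 5.8, 13.6, 8), ('H', 265.9, 125.4, 12.3, 27.6, 169), ('H', 299.9, 110.7, 9.4, 17.6, 159)]
nadir [280.48324649 120.81619025]
```

View pics/c10.png

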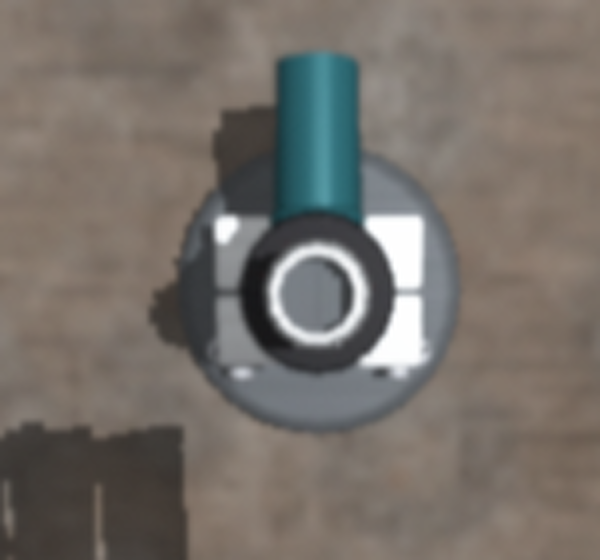

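The picture is from straight above: steerer rim at (279,123), frame tube running straight up the picture to (279,64).

```bash
python3 - <<'E'
from h import *
im,ci=load('w10')
a=onz(ci,279.05,123.1,.165); print('rim',a,'base',onz(ci,280,123.3,.012),onz(ci,279.1,123.1,.11))
b=onz(ci,279.1,66,.09);c=onz(ci,279,100,.09);d=b-c;print('rear yaw',np.degrees(np.arctan2(d[1],d[0])), np.degrees(np.arctan2(*(b-a)[[1,0]])))
T=load('top0')[1];print('w1',onz(load('w1')[1],370,136.4,.165))
to(a[0],a[1],.20,0)
E
```

```text
rim [0.65811074 0.01236065 0.165     ] base [0.65680978 0.01155852 0.012     ] [0.65775026 0.01253314 0.11      ]
rear yaw -0.3132797878424314 0.08063979561888797
w1 [0.65853106 0.01256283 0.165     ]
turn [-0.   0.1  0.1] shift [ 6.71  0.1  13.87] dist 15.4 | t 11.25 F [ 0.5  0.2 -0.2] w 37.3
```

```bash
python3 - <<'E'
from h import *
im,ci=load('w10')
for c in (272,276,280,284,288): 
    col=im[195:262,c].max(1).astype(int); print(c,col.tolist())
s=arm.get_state();p=s['ee_pos'];Rr=R.from_quat(s['ee_rot'])
for x in (.018,.02,.022,.024): print(x,proj(ci,p+Rr.apply([x,0,-.027])),'hole',proj(ci,p+Rr.apply([x-.0057,0,-.020])),proj(ci,p+Rr.apply([x-.0057,0,-.030])))
E
```

```text
272 [214, 194, 178, 191, 211, 220, 220, 220, 224, 228, 228, 227, 228, 229, 227, 224, 223, 223, 215, 157, 76, 24, 18, 19, 19, 20, 18, 20, 21, 23, 22, 21, 27, 88, 166, 208, 224, 235, 239, 234, 227, 225, 226, 228, 226, 221, 218, 218, 208, 164, 99, 48, 29, 32, 32, 31, 32, 33, 32, 29, 31, 47, 60, 52, 33, 23, 25]
276 [218, 198, 179, 196, 222, 231, 231, 228, 221, 217, 218, 221, 223, 223, 223, 225, 227, 222, 181, 111, 47, 20, 18, 20, 20, 20, 21, 22, 21, 22, 22, 23, 48, 111, 178, 215, 222, 222, 224, 230, 232, 234, 236, 236, 235, 232, 226, 205, 145, 69, 30, 30, 33, 35, 35, 32, 33, 35, 32, 34, 47, 55, 54, 40, 26, 22, 27]
280 [224, 212, 188, 197, 216, 223, 224, 225, 226, 228, 226, 222, 219, 221, 225, 228, 231, 224, 167, 81, 22, 19, 19, 20, 20, 21, 22, 22, 23, 22, 22, 31, 98, 181, 220, 225, 223, 225, 228, 231, 232, 233, 235, 239, 240, 237, 234, 220, 156, 75, 32, 31, 32, 34, 34, 33, 33, 34, 31, 32, 42, 52, 48, 35, 26, 26, 28]
284 [224, 213, 186, 206, 232, 241, 243, 242, 240, 238, 235, 232, 230, 231, 231, 232, 235, 229, 174, 85, 25, 18, 19, 20, 20, 21, 22, 22, 22, 22, 22, 29, 92, 173, 215, 223, 227, 230, 230, 227, 225, 222, 220, 218, 214, 211, 211, 205, 180, 124, 60, 29, 28, 27, 29, 28, 28, 27, 28, 29, 28, 27, 28, 27, 26, 28, 31]
288 [226, 220, 194, 197, 219, 229, 233, 231, 228, 225, 226, 229, 231, 234, 236, 233, 232, 231, 223, 166, 80, 23, 18, 19, 19, 20, 20, 20, 21, 22, 22, 21, 28, 96, 181, 222, 227, 223, 218, 214, 216, 220, 223, 224, 222, 221, 222, 223, 222, 216, 192, 144, 89, 48, 34, 30, 28, 29, 29, 30, 30, 29, 29, 29, 28, 29, 31]
0.018 [276.21299999 222.47155919] hole [276.43605088 228.61138592] [276.21849637 234.77298467]
0.02 [276.186968   218.78754839] hole [276.41186144 225.11553465] [276.19225451 231.09407428]
0.022 [276.16077967 215.08141242] hole [276.38753348 221.59966345] [276.16585368 227.39287657]
0.024 [276.13443359 211.35295136] hole [276.3630658  218.06359985] [276.13929242 223.66918838]
```

```bash
python3 -m pendant '[0,0,0,6.6,0.1,0,0.3,0,0,0,6.6,0.1,0,0.3,0,0,0,6.6,0.1,10,0.3,0,0,0,6.6,0.1,16,0.3,0,0,0,6.6,0.1,16,0.3]' >/dev/null
python3 -m pendant '[0,0,0,0,0,2,0.3,0,0,0,0,0,2,0.3,0,0,0,0,0,2,0.3,0,0,0,0,0,2,0.3]' 
python3 -c "
from h import *
to(.6576,.0125,.150,0)"
```

```text
t: 12.0
ee_pos: [0.6585, 0.0131, 0.1973]
ee_rot: [1.0, 0.002, 0.001, -0.0]
force: [0.3, -0.3, 1.1]
gripper_width: 0.427
grasp_force: 30.0
turn [-0.  -0.2  0.2] shift [-0.1   0.06  4.73] dist 4.7 | t 12.0 F [ 0.3 -0.3  1.1] w 37.1
```

```bash
python3 -m pendant '[0,0,0,-0.1,0.06,4,0.3,0,0,0,-0.1,0.06,4.7,0.3,0,0,0,-0.1,0.06,4.7,0.3,0,0,0,-0.1,0.06,4.7,0.3]' 
python3 -c "
from h import *
to(.6576,.0125,.150,0)"
```

```text
t: 12.33
ee_pos: [0.6572, 0.0114, 0.1499]
ee_rot: [1.0, 0.001, 0.001, -0.0]
force: [-0.6, 0.4, 0.4]
gripper_width: 0.429
grasp_force: 30.0
turn [-0.  -0.1  0.1] shift [ 0.04 -0.11 -0.01] dist 0.1 | t 12.33 F [-0.6  0.4  0.4] w 37.3
```

Good alignment; descend in steps with force checks.

```bash
python3 -m pendant '[0,0,0,0,-0.08,0.5,0.3,0,0,0,0,-0.08,1,0.3,0,0,0,0,-0.08,1.5,0.3,0,0,0,0,-0.08,2,0.3]' | egrep 'pos|force'
python3 -m pendant '[0,0,0,0,0,1,0.3,0,0,0,0,0,2,0.3,0,0,0,0,0,2.5,0.3,0,0,0,0,0,3,0.3]'| egrep 'pos|force'
python3 -m pendant '[0,0,0,0,0,0.4,0.3,0,0,0,0,0,0.8,0.3,0,0,0,0,0,0.8,0.3]'| egrep 'pos|force'
python3 -m pendant '[0,0,0,0,0,0.15,0.3,0,0,0,0,0,0.15,0.3]'| egrep 'pos|force'
```

```text
ee_pos: [0.6571, 0.0121, 0.1282]
force: [1.4, 0.4, 0.8]
grasp_force: 30.0
ee_pos: [0.6569, 0.0123, 0.0973]
force: [1.7, 1.5, 1.8]
grasp_force: 30.0
ee_pos: [0.6571, 0.0122, 0.09]
force: [3.8, 1.5, 0.6]
grasp_force: 30.0
ee_pos: [0.6572, 0.0122, 0.0898]
force: [0.2, 2.4, 9.8]
grasp_force: 30.0
```

```bash
python3 -m pendant '[0,0,0,0,0,0,0.65,0,0,0,0,0,0,0.65,0,0,0,0,0,0,0.65,0,0,0,0,0,-0.3,0.65]'| egrep 'pos|force'
for i in 1 2; do python3 -m pendant '[0,0,0,0,0,-3,0.65,0,0,0,0,0,-8,0.65,0,0,0,0,0,-11,0.75,0,0,0,0,0,-11,0.8]'| egrep 'pos|force'; done
python3 - <<'E'
from h import *
w,ci=snap('wrist','w11');print(arm.get_state()['ee_pos'])
to(.441,.2033,.20,15)
E
```

```text
ee_pos: [0.6555, 0.0111, 0.0904]
force: [0.0, -0.4, 0.3]
grasp_force: 0.0
ee_pos: [0.6594, 0.0125, 0.2097]
force: [0.4, 0.1, 1.8]
grasp_force: 0.0
ee_pos: [0.6584, 0.0124, 0.3195]
force: [2.0, 0.3, 2.2]
grasp_force: 0.0
[0.65781317 0.01236761 0.31584585]
turn [  0.   -0.3 -14.9] shift [-21.71 -19.13  11.46] dist 31.1 | t 14.47 F [-1.   0.5 -1.8] w 67.3
```

```bash
for i in 1 2; do python3 -m pendant '[0,0,0,-10.85,-9.6,5.5,0.75,0,0,0,-10.85,-9.6,5.5,0.75,0,0,0,-10.85,-9.6,5.5,0.75,0,0,0,-10.85,-9.6,5.5,0.75,0,0,0,-10.85,-9.6,5.5,0.75]' |egrep 'pos|^force'; done
python3 -m pendant '[0,0,0,0,0,14,0.75,0,0,0,0,0,14,0.75,0,0,0,0,0,14,0.75,0,0,0,0,0,14,0.75,0,0,0,0,0,14,0.75]' |egrep 'pos|^force'
python3 - <<'E'
from h import *
to(.441,.2035,-.021,0)
w,ci=snap('wrist','w12');im=load('w12')[0];q=proj(ci,[.441,.2035,.01]);print(q,blob(im,white,*q,50),onz(ci,*q,.01))
E
```

```text
ee_pos: [0.5422, 0.1124, 0.2539]
force: [-0.3, -0.1, 0.7]
ee_pos: [0.4335, 0.2068, 0.1991]
force: [-0.1, -0.9, 0.2]
ee_pos: [0.4359, 0.2013, 0.057]
force: [-0.5, -1.0, -1.0]
turn [0.1 0.5 0.1] shift [ 0.57 -0.24  7.8 ] dist 7.8 | t 15.72 F [-0.5 -1.  -1. ] w 65.3
[276.93520958 208.44235693] [('O', 276.3, 208.3, 48.5, 51.1, 82), ('H', 277.1, 208.3, 43.8, 44.3, 108)] [0.441  0.2035 0.01  ]
```

Wrist view confirms the silver ring centre (matches prediction within 1 px).

```bash
python3 -m pendant '[0,0.5,0,0.6,-0.25,3,0.75,0,0.5,0,0.6,-0.25,6,0.75,0,0.5,0,0.6,-0.25,7.5,0.75,0,0.5,0,0.6,-0.25,7.5,0.75,0,0.5,0,0.6,-0.25,7.5,0.75]' |egrep 'pos|^force'
python3 -c "
from h import *
to(.441,.2035,-.021,0)"
```

```text
ee_pos: [0.4459, 0.2062, -0.0124]
force: [-0.4, 0.5, 1.2]
turn [-0.  -0.5  0.1] shift [-0.5   0.27  0.86] dist 1.0 | t 16.18 F [-0.4  0.5  1.2] w 65.3
```

```bash
python3 -m pendant '[0,0,0,0,0,0,0.75,0,0,0,0,0,0,0.75,0,0,0,0,0,0,0.75]' |egrep 'pos|^force'
python3 -c "
from h import *
to(.441,.2035,-.021,0)"
```

```text
ee_pos: [0.4464, 0.2062, -0.012]
force: [-0.4, -0.2, -0.5]
turn [-0.  -0.6  0.1] shift [-0.55  0.27  0.89] dist 1.1 | t 16.43 F [-0.4 -0.2 -0.5] w 65.0
```

```bash
python3 -m pendant '[0,-0.5,0,-0.5,0.27,0,0.7,0,-0.5,0,-0.5,0.27,0.4,0.7,0,-0.5,0,-0.5,0.27,0.85,0.7,0,-0.5,0,-0.5,0.27,0.85,0.7]' |egrep 'pos|^force'
python3 -m pendant '[0,0,0,0,0,0,0.25,0,0,0,0,0,0,0.25,0,0,0,0,0,0,0.25,0,0,0,0,0,0,0.25,0,0,0,0,0,0,0.25]' |egrep 'pos|force|wid'
python3 -m pendant '[0,0,0,0,0,0,0.25,0,0,0,0,0,0,0.25,0,0,0,0,0,0,0.25]' |egrep 'pos|force|wid'
python3 -m pendant '[0,0,0,0,0,-4,0.25,0,0,0,0,0,-8,0.25,0,0,0,0,0,-12,0.25,0,0,0,0,0,-16,0.25,0,0,0,0,0,-19,0.25]' |egrep 'pos|force|wid'
```

```text
ee_pos: [0.4398, 0.2028, -0.0229]
force: [0.3, 0.1, -0.3]
ee_pos: [0.4403, 0.2033, -0.022]
force: [0.3, 0.7, -0.2]
gripper_width: 0.435
grasp_force: 30.0
ee_pos: [0.4403, 0.2033, -0.022]
force: [0.7, 0.9, 0.6]
gripper_width: 0.44
grasp_force: 30.0
ee_pos: [0.4406, 0.2038, 0.1713]
force: [0.6, 0.4, -0.2]
gripper_width: 0.434
grasp_force: 30.0
```

```bash
python3 -m pendant '[0,0,0,10.8,9.6,-1,0.25,0,0,0,10.8,9.6,-1,0.25,0,0,0,10.8,9.6,-1,0.25,0,0,0,10.8,9.6,-1,0.25,0,0,0,10.8,9.6,-1,0.25]' |egrep 'pos|^force'
python3 -m pendant '[0,0,0,10.8,9.6,0,0.25,0,0,0,10.8,9.6,0,0.25,0,0,0,10.8,9.6,0,0.25,0,0,0,10.8,9.6,0,0.25,0,0,0,10.8,9.6,0,0.25]' |egrep 'pos|^force'
python3 -m pendant '[0,0,0,0,0,0,0.25,0,0,0,0,0,0,0.25,0,0,0,0,0,0,0.25]' |egrep 'pos|^force'
python3 -c "
from h import *
to(.6573,.0125,.150,0)"
```

```text
ee_pos: [0.5516, 0.1022, 0.1774]
force: [-1.0, -0.8, -0.0]
ee_pos: [0.6588, 0.0065, 0.1764]
force: [-0.6, -0.9, -0.7]
ee_pos: [0.6559, 0.0135, 0.1782]
force: [0.3, 0.4, 0.3]
turn [-0.   0.   0.2] shift [0.14 0.1  2.82] dist 2.8 | t 18.93 F [0.3 0.4 0.3] w 38.2
```

```bash
python3 -m pendant '[0,0,0,0.14,0.1,0.5,0.25,0,0,0,0.14,0.1,1.5,0.25,0,0,0,0.14,0.1,2.8,0.25,0,0,0,0.14,0.1,2.8,0.25]' |egrep 'pos|^force'
python3 -m pendant '[0,0,0,0,0,1,0.25,0,0,0,0,0,2,0.25,0,0,0,0,0,3,0.25,0,0,0,0,0,3,0.25]' |egrep 'pos|^force'
python3 -m pendant '[0,0,0,0,0,0.8,0.25,0,0,0,0,0,1.5,0.25,0,0,0,0,0,1.9,0.25,0,0,0,0,0,1.9,0.25]' |egrep 'pos|^force'
python3 -m pendant '[0,0,0,0,0,0.2,0.25,0,0,0,0,0,0.2,0.25]' |egrep 'pos|^force'
```

```text
ee_pos: [0.6562, 0.0105, 0.1463]
force: [-0.2, -0.1, -1.2]
ee_pos: [0.657, 0.0113, 0.1172]
force: [-0.3, 2.2, -1.9]
ee_pos: [0.6577, 0.0113, 0.0998]
force: [0.2, 4.1, -2.6]
ee_pos: [0.6581, 0.0112, 0.0988]
force: [0.0, 4.7, -2.3]
```

```bash
python3 -m pendant '[0,0,0,0,-0.05,0.15,0.25,0,0,0,0,-0.05,0.15,0.25]' |egrep 'pos|^force'
python3 -m pendant '[0,0,0,0,0,0.1,0.25,0,0,0,0,0,0.1,0.25]' |egrep 'pos|^force'
```

```text
ee_pos: [0.6583, 0.0113, 0.0981]
force: [-1.9, 3.8, 3.0]
ee_pos: [0.6583, 0.0113, 0.098]
force: [-5.2, 3.0, 10.6]
```

Silver seated (contact at the expected height). Release, raise, and check can position and wrist joint.

```bash
python3 -m pendant '[0,0,0,0,0,0,0.65,0,0,0,0,0,0,0.65,0,0,0,0,0,0,0.65,0,0,0,0,0,-0.5,0.65]'| egrep 'pos|force'
for i in 1 2; do python3 -m pendant '[0,0,0,0,0,-3,0.65,0,0,0,0,0,-7,0.65,0,0,0,0,0,-10,0.75,0,0,0,0,0,-10,0.8]'| egrep 'pos|^force'; done
python3 - <<'E'
from h import *
w,ci=snap('wrist','w13');print(arm.get_state()['q'])
a,c4=load('w4')
for p in [(372,80),(395,91),(350,40)]:
    q=onz(c4,*p,0.);print('can base edge',q,np.hypot(*(q[:2]-[.595,.3125])))
T,ct=load('top0')
for z in (.2,.207): print(onz(ct,172,136,z))
print(onz(load('w2')[1],721,0,.2) if 0 else '')
E
```

```text
ee_pos: [0.6574, 0.01, 0.1003]
force: [0.1, 0.2, 0.8]
grasp_force: 0.0
ee_pos: [0.6611, 0.0114, 0.2091]
force: [0.7, -0.4, 1.2]
ee_pos: [0.6602, 0.0114, 0.3089]
force: [1.4, 1.3, 0.1]
[ 0.3649656   0.3883584  -0.64493579  1.22932988  0.2311788   1.58944228
 -1.80671628]
can base edge [0.57767017 0.3297361  0.        ] 0.024441893341435143
can base edge [0.57539548 0.31519164 0.        ] 0.019788436021008157
can base edge [0.5941532  0.34800332 0.        ] 0.035513415912306924
[0.59933748 0.31269914 0.2       ]
[0.59667938 0.31077873 0.207     ]
```

```bash
python3 -m pendant '[0,0,-35,-5,-9,0,0.75,0,0,-35,-5,-9,0,0.75,0,0,-35,-5,-9,0,0.75,0,0,-35,-5,-9,0,0.75,0,0,-35,-5,-9,0,0.75]' >/dev/null
for i in 1 2; do python3 -m pendant '[0,0,-27.5,0,-6,0,0.75,0,0,-27.5,0,-6,0,0.75,0,0,-27.5,0,-6,0,0.75,0,0,-27.5,0,-6,0,0.75,0,0,-27.5,0,-6,0,0.75]' |egrep 'pos|^force' ;done
python3 -m pendant '[0,0,0,0,0,0,0.75,0,0,0,0,0,0,0.75,0,0,0,0,0,0,0.75]' |egrep 'pos|^force'
python3 - <<'E'
from h import *
w,ci=snap('wrist','w14');im=load('w14')[0];print(arm.get_state()['q'][6])
for P in ([.584,.223,.02],): q=proj(ci,P);print(q,blob(im,dark,*q,45))
to(.544,.223,.20,90)
E
```

```text
ee_pos: [0.573, 0.1499, 0.3007]
force: [0.0, 0.5, 0.4]
ee_pos: [0.52, 0.1771, 0.3011]
force: [0.6, -0.3, -1.0]
ee_pos: [0.5203, 0.1774, 0.3012]
force: [-0.4, 1.2, 0.8]
-0.5406420264457202
[325.9344532  138.06370985] [('O', 346.8, 144.8, 29.0, 37.3, 89), ('H', 343.7, 144.9, 14.2, 14.4, 117), ('O', 312.9, 128.6, 9.1, 15.8, 43), ('O', 325.1, 122.8, 4.2, 6.5, 99), ('O', 311.9, 95.9, 4.3, 7.2, 50)]
turn [-0.  -0.  -0.1] shift [ 4.55  2.38 10.12] dist 11.3 | t 23.03 F [-0.4 -0.5  0.1] w 65.3
```

```bash
python3 - <<'E'
from h import *
im,ci=load('w14')
for t in (55,85,100):
    print(t,[b for b in blob(im,lambda c:c.max(2)<t,326,138,32) if b[3]>9])
g=im[110:170:2,290:375:2].max(2)
print('\n'.join(''.join('#' if v<50 else '+' if v<80 else '.' for v in r) for r in g))
E
```

```text
55 [('O', 323.8, 161.1, 22.1, 77.8, 49), ('O', 361.9, 157.1, 33.1, 59.8, 0)]
85 [('O', 333.8, 137.9, 30.5, 55.9, 113), ('H', 343.6, 146.0, 10.2, 11.6, 137), ('H', 324.9, 134.3, 17.7, 21.8, 57)]
100 [('O', 335.2, 139.1, 31.3, 62.6, 116), ('H', 324.9, 134.5, 16.7, 20.8, 58)]
...........................................
...........................................
...........................................
...........................................
...........................................
...............+++.........................
..........++.+++++++++.....................
..........++++++++++++.....................
.........++++++#...........................
.........+#++++............................
.........++..+........++......++++........+
.........#+..+.........#.+...++#+++++.....#
.........#..+..........#++++++####++++....#
.........+..+..........##+##++###+++++....#
............+.........+##+++++###++++++...#
............+........++##++.+++++++++++...#
............++.......++#++...+++++.++++...#
.............+++++++++##+.....++++.+++....#
..............+++++++##++.....+++..+++....#
................++++#++++.....+++.++++....#
..................++....++...+++..+++.....#
.........................+++++++..+++......
..........................###++..+++.......
..........................###++..+++.......
...........................+++..+++........
................................+++........
................................+++........
...........................................
...........................................
...........................................
```

```bash
python3 - <<'E'
from h import *
c14=load('w14')[1];c2=load('w2')[1];c1=load('w1')[1]
for z in (.010,.014): print(z,onz(c14,324.9,134.4,z)[:2],onz(c2,263.5,71.9,z)[:2],onz(c2,266.3,70.8,z)[:2],onz(c1,204.2,180.3,z)[:2])
print(tri(ray(c14,324.9,134.4),ray(c2,264.5,71.5)))
to(.544,.225,.10,90)
E
```

```text
0.01 [0.58369794 0.2276884 ] [0.58338466 0.22709926] [0.58491822 0.22301268] [0.58455749 0.22260828]
0.014 [0.58316961 0.22783925] [0.58283166 0.22690194] [0.58435318 0.22284742] [0.58526659 0.2216622 ]
[ 0.58706737  0.22676727 -0.01392769]
turn [-0.  -0.  -0.1] shift [ 4.74  2.38 20.12] dist 20.8 | t 23.03 F [-0.4 -0.5  0.1] w 65.3
```

```bash
for i in 1 2 3; do python3 -m pendant '[0,0,0,1.6,0.8,8,0.75,0,0,0,1.6,0.8,8,0.75,0,0,0,1.6,0.8,8,0.75,0,0,0,1.6,0.8,8,0.75]' >/dev/null ; done
python3 -m pendant '[0,0,0,0,0,1.5,0.75,0,0,0,0,0,1.5,0.75,0,0,0,0,0,1.5,0.75]' |egrep 'pos|^force'
python3 - <<'E'
from h import *
w,ci=snap('wrist','w15');im=load('w15')[0]
q=proj(ci,[.584,.225,.028]);print(q, proj(ci,[.584,.225,0]))
x,y=q.astype(int)
cv2.imwrite('pics/c15.png',cv2.resize(im[140:300,200:440],(720,480)))
to(.544,.225,.03,90)
E
```

```text
ee_pos: [0.5452, 0.2255, 0.0487]
force: [0.2, -0.3, 0.5]
[338.3919462  226.69983596] [331.99946023 215.21787188]
turn [ 0.1 -0.   0.1] shift [-0.08 -0.12  1.86] dist 1.9 | t 24.33 F [ 0.6 -0.2  0.9] w 65.3
```

View pics/c15.png

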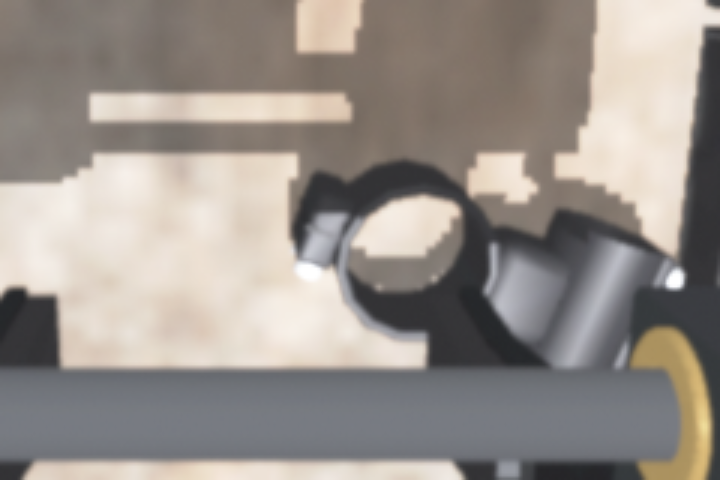

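The crop shows the largest stem's clamp ring centred at px (339,226), exactly as predicted for (0.584, 0.225); the right fingertip (9 mm thick, 36 mm from centre) can enter the bore.

```bash
python3 -m pendant '[0,0,0,0,0.25,1,0.75,0,0,0,0,0.25,1.5,0.75,0,0,0,0,0.25,1.5,0.75,0,0,0,0,0.25,1.5,0.75]' |egrep 'pos|^force'
python3 -c "
from h import *
to(.5475,.225,-.02,90)"
```

```text
ee_pos: [0.5462, 0.2256, 0.031]
force: [-0.1, 0.3, -0.1]
turn [-0.1  0.   0.1] shift [-0.06  0.14  5.1 ] dist 5.1 | t 24.67 F [-0.1  0.3 -0.1] w 65.6
```

```bash
python3 -m pendant '[0,0,0,-0.06,0.14,1,0.75,0,0,0,-0.06,0.14,2,0.75,0,0,0,-0.06,0.14,3,0.75]' |egrep 'pos|^force'
python3 -m pendant '[0,0,0,0,0,0.5,0.75,0,0,0,0,0,1,0.75,0,0,0,0,0,1.5,0.75,0,0,0,0,0,2,0.75,0,0,0,0,0,2,0.75]' |egrep 'pos|^force'
```

```text
ee_pos: [0.5479, 0.225, 0.0003]
force: [0.2, 0.7, 0.4]
ee_pos: [0.5474, 0.225, -0.0196]
force: [-0.6, -0.1, 0.1]
```

```bash
python3 -m pendant '[0,0,0,-0.4,-1.5,0,0.75,0,0,0,-0.8,-3,0,0.75,0,0,0,-1.2,-4.5,0,0.75,0,0,0,-1.6,-6,0,0.75]' |egrep 'pos|^force'
python3 -m pendant '[0,0,0,-0.2,-1,0,0.75,0,0,0,-0.4,-2,0,0.75,0,0,0,-0.4,-3,0,0.75,0,0,0,-0.4,-3,0,0.75]' |egrep 'pos|^force'
python3 -m pendant '[0,0,0,0,1,0,0.75,0,0,0,0,1,0,0.75]' |egrep 'pos|^force'
for i in 1 2; do python3 -m pendant '[0,0,0,0,0,-4,0.75,0,0,0,0,0,-8,0.75,0,0,0,0,0,-12,0.75,0,0,0,0,0,-14,0.75]' |egrep 'pos|^force';done
python3 -m pendant '[0,0,0,-6,3,0,0.75,0,0,0,-6,3,0,0.75,0,0,0,-6,3,0,0.75]' |egrep 'pos|^force'
python3 - <<'E'
from h import *
w,ci=snap('wrist','w16');im=load('w16')[0]
q=proj(ci,[.505,.2,.02]);print(q)
for t in (60,85,100): print(t,[b for b in blob(im,lambda c:c.max(2)<t,*q,50) if b[3]>9])
x,y=q.astype(int);g=im[y-45:y+45:2,x-45:x+60:2].max(2)
print(x-45,y-45);print('\n'.join(''.join('#' if v<50 else '+' if v<80 else '.' for v in r) for r in g))
E
```

```text
ee_pos: [0.4877, 0.2091, -0.0183]
force: [0.2, 0.4, 0.0]
ee_pos: [0.4564, 0.2051, -0.0185]
force: [0.3, -0.5, -1.5]
ee_pos: [0.4706, 0.205, -0.0181]
force: [0.6, -1.1, 0.3]
ee_pos: [0.4702, 0.2067, 0.126]
force: [0.8, -0.0, 0.2]
ee_pos: [0.4698, 0.2061, 0.2666]
force: [0.7, 0.6, 0.1]
ee_pos: [0.5016, 0.1388, 0.2616]
force: [0.1, -0.4, -0.9]
[283.01141282 127.14878534]
60 [('O', 302.7, 131.6, 18.6, 30.8, 30), ('O', 279.9, 121.3, 25.4, 28.5, 161), ('O', 277.2, 118.1, 19.2, 35.5, 94)]
85 [('O', 286.5, 105.6, 75.3, 101.2, 112), ('H', 279.7, 120.7, 20.0, 23.1, 77)]
100 [('O', 286.0, 105.6, 76.5, 100.7, 112), ('H', 279.6, 120.4, 18.7, 22.7, 76)]
238 82
++++++++++++++++++++++......++++++++++++++++++++++...
++++++++++++++++++++++......++++++++++++++++++++++...
++++++++++++++++++++++.....+++++++++++++++++++++++...
++++++++++++++++++++++++++++++++++++++++++++++++++...
++++++++++++++++++++++++++++++++++++++++++++++++++...
+++++++++++++++++++++++++++++++++++++++++++++++++....
+++...............++.......++++++++++++++++++++++....
++.........................++++++++++++++++++++++....
++...........
[... 1284 characters left out ...]
.............................###++.++##+............
..............................+#++.+++#+.............
................................+..++##+.............
..................................+++#+..............
....................................+++..............
.....................................................
.....................................................
.....................................................
.....................................................
.....................................................
.....................................................
.....................................................
.....................................................
```

```bash
for i in 1 2 3; do python3 -m pendant '[0,0,35,0,0,0,0.75,0,0,35,0,0,0,0.75,0,0,35,0,0,0,0.75,0,0,35,0,0,0,0.75,0,0,35,0,0,0,0.75]' >/dev/null;done
python3 -m pendant '[0,0,7,0,0,0,0.75,0,0,7,0,0,0,0.75,0,0,7,0,0,0,0.75]'
python3 - <<'E'
from h import *
print(arm.get_state()['q'])
c=load('w16')[1];
for z in (.01,.014,.02): print(onz(c,279.7,120.6,z))
to(.48,.206,.15,-22)
E
```

```text
t: 28.63
ee_pos: [0.4981, 0.146, 0.2615]
ee_rot: [0.982, -0.187, -0.0, -0.0]
force: [0.0, 0.6, -0.3]
gripper_width: 0.751
grasp_force: 0.0
[ 0.43259389  0.10250537 -0.8525767   1.64017478  0.07716628  1.43411323
 -2.37568482]
[0.50078954 0.20817963 0.01      ]
[0.50079639 0.20817254 0.014     ]
[0.50080668 0.2081619  0.02      ]
turn [-0.   0.   0.4] shift [-3.89 -4.91 11.15] dist 12.8 | t 28.63 F [ 0.   0.6 -0.3] w 65.3
```

```bash
python3 -m pendant '[0,0,0,-3.9,-4.9,4,0.75,0,0,0,-3.9,-4.9,8,0.75,0,0,0,-3.9,-4.9,11,0.75,0,0,0,-3.9,-4.9,11,0.75]' >/dev/null
python3 -m pendant '[0,0,0,0,0,0,0.75,0,0,0,0,0,0,0.75,0,0,0,0,0,0,0.75]' |grep pos
python3 - <<'E'
from h import *
w,ci=snap('wrist','w17');im=load('w17')[0]
q=proj(ci,[.501,.208,.014]);print(q)
for t in (70,85,100): print(t,[b for b in blob(im,lambda c:c.max(2)<t,*q,55) if b[3]>9])
x,y=q.astype(int);g=im[y-100:y+40:3,x-60:x+75:2].max(2)
print(x-60,y-100);print('\n'.join(''.join('#' if v<50 else '+' if v<80 else '.' for v in r) for r in g))
E
```

```text
ee_pos: [0.4818, 0.2049, 0.1537]
[270.3923404  174.90504535]
70 [('O', 260.1, 179.8, 78.3, 118.0, 12), ('H', 270.6, 172.9, 24.3, 29.7, 148), ('H', 277.6, 142.7, 11.4, 16.5, 113)]
85 [('O', 261.0, 180.3, 78.8, 120.3, 14), ('H', 270.4, 173.0, 23.3, 28.7, 149)]
100 [('O', 261.0, 181.1, 78.4, 123.6, 16), ('H', 270.2, 173.0, 22.4, 27.7, 147)]
210 74
....................................................................
....................................................................
....................................................................
....................................................................
....................................................................
....................................................................
....................................................................
....................................................................
....................................................................
....................................................................
...............................................................
[... 1789 characters left out ...]
..........
......................++++##+......####+............................
........................++++#########++.............................
.........................+++++++++++................................
........................+++#++++++++................................
..................+++++++++#########..+++++.........................
+.+..+.+.+.......++++++++++#########.++++++.........................
++++++++++++++++++++++++++++++++++++++++++..........................
+.+.++++.+.+++..+++++++++++++++++++++++++++.........................
.................++++++++++++++++++++++++++.........................
++++++++++++++++++++++++++++++++++++++++++..........................
```

```bash
python3 - <<'E'
from h import *
im,ci=load('w17');g=im.max(2).astype(float)
# bar front edge: first crossing <60 going down, per column, subpixel
pts=[]
for c in range(262,294,2):
    col=g[105:135,c]; k=np.argmax(col<75); 
    pts.append((c,105+k-(75-col[k])/(col[k-1]-col[k]+1e-6)))
pts=np.array(pts);print(pts.round(1).tolist())
L=cv2.fitLine(pts.astype(np.float32),cv2.DIST_HUBER,0,.01,.01).ravel();a=L[2:]-15*L[:2]*np.sign(L[0]);b=L[2:]+15*L[:2]*np.sign(L[0])
A,B=onz(ci,*a,.024),onz(ci,*b,.024);d=B-A;print('stem y az',np.degrees(np.arctan2(d[1],d[0])),'heading',np.degrees(np.arctan2(d[1],d[0]))+90)
lug=onz(ci,273,197,.026);bar=onz(ci,274.5,125,.026);d=bar-lug;print('head2',np.degrees(np.arctan2(d[1],d[0])))
for z in (.012,.014): print('clamp',onz(ci,270.6,173,z), )
to(.5,.208,-.015,-22)
E
```

```text
[[262.0, 114.8], [264.0, 114.8], [266.0, 115.1], [268.0, 115.2], [270.0, 115.2], [272.0, 115.4], [274.0, 115.4], [276.0, 115.5], [278.0, 115.8], [280.0, 115.8], [282.0, 116.0], [284.0, 116.2], [286.0, 116.4], [288.0, 116.6], [290.0, 116.9], [292.0, 117.0]]
stem y az -116.0434851181063 heading -26.043485118106304
head2 -23.429385686672884
clamp [0.50246898 0.20723334 0.012     ]
clamp [0.5027245  0.20706172 0.014     ]
turn [-0.1 -0.1  0.1] shift [ 1.52 -0.93 16.88] dist 17.0 | t 29.27 F [-0.6  0.6 -0.5] w 64.9
```

```bash
python3 -m pendant '[0,0,3,1.9,-1.1,4,0.75,0,0,3,1.9,-1.1,8,0.75,0,0,3,1.9,-1.1,11,0.75,0,0,3,1.9,-1.1,12,0.75,0,0,3,1.9,-1.1,12,0.75]' >/dev/null
python3 -m pendant '[0,0,0,0,0,0,0.75,0,0,0,0,0,0,0.75,0,0,0,0,0,0,0.75]' |egrep 'pos|^force'
python3 - <<'E'
from h import *
to(.502,.207,-.016,-25)
w,ci=snap('wrist','w18');im=load('w18')[0];g=im.max(2)
q=proj(ci,[.502,.207,.028]);print(q)
x,y=q.astype(int);g=im[y-50:y+45:3,x-50:x+55:2].max(2)
print(x-50,y-50);print('\n'.join(''.join('#' if v<50 else '+' if v<80 else '.' for v in r) for r in g))
E
```

```text
ee_pos: [0.5035, 0.2086, 0.0336]
force: [-0.1, -0.4, -0.1]
turn [-0.1 -0.1  0.1] shift [-0.08  0.23  4.96] dist 5.0 | t 29.93 F [-0.1 -0.4 -0.1] w 65.6
[283.15438785 235.02491934]
233 185
...............+++##++++++++......+#.................
...............+++##++++++++++...++#.................
...............+++##+++++++++++++++#.................
................++##+++++++++++++++#.................
...............+++###++++++++++++++#.................
.................+######++#++++++##+.................
.................+##################.................
...............+#######++++....+######+.++...........
..............+#####++++++++++###+#####+++++.........
............+..###+++++++++++++++#######+++++....++++
+.++.+++.++.+++##+++++++++++++++++++####+++++++++++++
++++++++++++++####+++++++++++++++++++###+++++++++++++
++++++++++++++##++++++++++++++++++++++###++++++++++++
.........++++###.....+++++++++++++++++###++++++++++++
..........+++###....++++++++++++++++++####+++++++++++
+++++++++++++####++++++++++++++++++++#####+++++++++++
++++++++++++++####++++++++++++++++++######+++++++++++
+++++++++++++######++++++++++++++++#######+++++++++++
+++++++++..++########++++++++++++#########+++++++++++
+++++++++...+#############++#############++++++++++++
+++++++++.....+#########################+++++++++++++
++++++++.......+++#####################++++++++++++++
+++++++++........++###################+++++++++++++++
++++++++++.......+++++###############++++++++++++++++
+++++++++........+++++++++########+.+++++++++++++++++
++++++++++........++###++#########..+++++++++++++++++
+++++++++++++++++++++++++++++++++++++++++++++++++++++
.....................................................
.....................................................
.....................................................
.....................................................
.....................................................
```

```bash
python3 -m pendant '[0,0,0,-0.1,0.4,0.5,0.75,0,0,0,-0.1,0.4,1.5,0.75,0,0,0,-0.1,0.4,3,0.75,0,0,0,-0.1,0.4,4.3,0.75,0,0,0,-0.1,0.4,4.9,0.75]' |egrep 'pos|^force'
python3 -m pendant '[0,0,0,0,0,0,0.2,0,0,0,0,0,0,0.2,0,0,0,0,0,0,0.2,0,0,0,0,0,0,0.2,0,0,0,0,0,0,0.2]' |egrep 'pos|force'
python3 -m pendant '[0,0,0,0,0,0,0.2,0,0,0,0,0,0,0.2,0,0,0,0,0,0,0.2]' |egrep 'pos|rot|force|wid'
```

```text
ee_pos: [0.4985, 0.2042, -0.0188]
force: [-1.0, -0.2, 0.5]
ee_pos: [0.4998, 0.2052, -0.0169]
force: [-0.4, -0.4, -0.9]
grasp_force: 0.0
ee_pos: [0.4998, 0.2051, -0.017]
ee_rot: [0.976, -0.216, 0.0, -0.0]
force: [-0.2, -0.9, 5.9]
gripper_width: 0.417
grasp_force: 30.1
```

```bash
for i in 1 2; do python3 -m pendant '[0,0,0,0,0,-3,0.2,0,0,0,0,0,-7,0.2,0,0,0,0,0,-11,0.2,0,0,0,0,0,-13,0.2]' |egrep 'pos|force';done
for i in 1 2; do python3 -m pendant '[0,0,0,11.3,5.4,0,0.2,0,0,0,11.3,5.4,0,0.2,0,0,0,11.3,5.4,0,0.2,0,0,0,11.3,5.4,0,0.2]' |egrep 'pos|force';done
for i in 1 2 3 4 5; do python3 -m pendant '[0,0,-35,0,0,0,0.2,0,0,-35,0,0,0,0.2,0,0,-35,0,0,0,0.2,0,0,-35,0,0,0,0.2,0,0,-35,0,0,0,0.2]' >/dev/null;done
python3 -m pendant '[0,0,-30,0,0,0,0.2,0,0,-30,0,0,0,0.2,0,0,-30,0,0,0,0.2,0,0,-30,0,0,0,0.2,0,0,-30,0,0,0,0.2]'
python3 -m pendant '[0,0,0,0,0,0,0.2,0,0,0,0,0,0,0.2,0,0,0,0,0,0,0.2]' |egrep 'pos|force'
python3 - <<'E'
from h import *
to(.659,.0125,.165,181)
w,ci=snap('wrist','w19');im=load('w19')[0];print(arm.get_state()['q'][6])
g=im[100:262:3,200:365:2].max(2)
print('\n'.join(''.join('#' if v<50 else '+' if v<80 else '.' for v in r) for r in g))
E
```

```text
ee_pos: [0.5005, 0.206, 0.1168]
force: [0.8, 0.8, -0.7]
grasp_force: 30.1
ee_pos: [0.5002, 0.2056, 0.2471]
force: [0.5, 0.3, -2.0]
grasp_force: 30.1
ee_pos: [0.5831, 0.0987, 0.241]
force: [-0.5, -2.7, -2.0]
grasp_force: 30.1
ee_pos: [0.6618, 0.0017, 0.24]
force: [-0.9, -2.8, -2.4]
grasp_force: 30.1
t: 34.9
ee_pos: [0.6586, 0.0117, 0.2418]
ee_rot: [-0.004, 1.0, 0.0, -0.001]
force: [-0.3, -0.4, -1.6]
gripper_width: 0.415
grasp_force: 30.1
ee_pos: [0.6588, 0.012, 0.2423]
force: [-0.4, -0.3, -2.1]
grasp_force: 30.1
turn [-0.  -0.  -1.1] shift [-0.03  0.05  7.73] dist 7.7 | t 35.15 F [-0.4 -0.3 -2.1] w 35.8
1.2233489960062693
...................................................................................
...................................................................................
...................................................................................
...................................................................................
...................................................................................
...................................................
[... 3364 characters left out ...]
#+..........................
#..............####+..+.+#####+...............+....+#####.+++++####..............##
#.............###############.................+......##############+............+##
#............+#############+..................+.......##############............+##
#............#############+............................##############...........+##
#...........###############............................##############+..........++.
...........################........................+++################+.........+..
.........+##################.............+#####+++.++###################...........
........#####################........+############+.#####################+.........
```

```bash
python3 -m pendant '[0,0,0,-0.03,0.05,2,0.2,0,0,0,-0.03,0.05,5,0.2,0,0,0,-0.03,0.05,7.5,0.2,0,0,0,-0.03,0.05,8.5,0.2,0,0,0,-0.03,0.05,8.5,0.2]' |egrep 'pos|^force'
python3 -m pendant '[0,0,0,0,0,0,0.2,0,0,0,0,0,0,0.2]' |egrep 'pos|^force'
python3 -c "
from h import *
to(.659,.0125,.115,180.5)"
```

```text
ee_pos: [0.6577, 0.0119, 0.1549]
force: [0.4, -0.7, -0.9]
ee_pos: [0.6601, 0.0128, 0.1593]
force: [-0.1, -0.5, -1.1]
turn [ 0.   0.1 -0.4] shift [ 0.12 -0.03  4.43] dist 4.4 | t 35.78 F [-0.1 -0.5 -1.1] w 36.5
```

```bash
python3 -m pendant '[0,0,0,0.1,0,0.7,0.2,0,0,0,0.1,0,1.4,0.2,0,0,0,0.1,0,2,0.2,0,0,0,0.1,0,2,0.2]' |egrep 'pos|^force'
python3 -m pendant '[0,0,0,0,0,0.7,0.2,0,0,0,0,0,1.4,0.2,0,0,0,0,0,2,0.2,0,0,0,0,0,2.2,0.2,0,0,0,0,0,2.2,0.2]' |egrep 'pos|^force'
```

```text
ee_pos: [0.6578, 0.0123, 0.1361]
force: [0.5, -0.1, -0.6]
ee_pos: [0.6583, 0.0126, 0.1152]
force: [2.8, 0.5, -2.4]
```

```bash
python3 -m pendant '[0,0,0,0,0,0.1,0.2,0,0,0,0,0,0.1,0.2]' |egrep 'pos|^force'
python3 -m pendant '[0,0,0,0,0,0.1,0.2,0,0,0,0,0,0.1,0.2]' |egrep 'pos|^force'
python3 -c "
from h import *
to(.659,.0125,.115,180.5)"
```

```text
ee_pos: [0.6584, 0.0126, 0.1151]
force: [-1.3, -1.0, 5.0]
ee_pos: [0.6585, 0.0126, 0.115]
force: [-2.5, -1.4, 11.8]
turn [-0.   0.1 -0.4] shift [-0.05 -0.01 -0.  ] dist 0.1 | t 36.87 F [-2.5 -1.4 11.8] w 35.6
```

```bash
python3 -m pendant '[0,0,0,0,0,0,0.6,0,0,0,0,0,0,0.6,0,0,0,0,0,0,0.6,0,0,0,0,0,-0.5,0.6]'| egrep 'pos|force'
for i in 1 2; do python3 -m pendant '[0,0,0,0,0,-3,0.6,0,0,0,0,0,-6,0.65,0,0,0,0,0,-9,0.75,0,0,0,0,0,-9.5,0.75]'| egrep 'pos|^force'; done
python3 -m pendant '[0,0,0,0,0,0,0.75,0,0,0,0,0,0,0.75]' >/dev/null
python3 - <<'E'
from h import *
w,ci=snap('wrist','w20');im=load('w20')[0]
q=proj(ci,[.658,.0125,.16]);b=proj(ci,[.614,.0125,.16]);print(q,b,proj(ci,[.658,.0125,.165]))
print('rim',[o for o in blob(im,lambda c:(c.min(2)>140)&(hsv(c)[...,1]<40),*q,30) if o[3]>9])
x,y=b.astype(int);g=im[y-40:y+75:2,x-50:x+52:2].max(2)
print(x-50,y-40);print('\n'.join(''.join('#' if v<50 else '+' if v<80 else '.' for v in r) for r in g))
E
```

```text
ee_pos: [0.6574, 0.0122, 0.1173]
force: [0.3, -0.6, -0.1]
grasp_force: 0.0
ee_pos: [0.66, 0.0134, 0.2192]
force: [0.2, 0.3, 1.6]
ee_pos: [0.6594, 0.0132, 0.3138]
force: [0.8, 1.6, 0.7]
[281.26832419 189.38268189] [281.35655463 147.07780966] [281.27318176 190.3462431 ]
rim [('O', 260.5, 170.0, 14.2, 37.5, 8)]
231 107
...................................................
...................................................
...................................................
...................................................
...................................................
...................................................
...................................................
..............................................++...
....................................++.......+++...
..................................++++++++++++++...
..................................+++++++++++++++..
..................................+++++++++++++++++
....................+++++++++++...+++++++++++++++++
..................+++++++++++++++++++++++++++++++++
................++#################++++++++++++++++
..
[... 1533 characters left out ...]
++...#+++++.............
...................+...+++++...+#+++++.............
...................++.........##++++++.............
....................+++......+++++++++.............
.....................++##+###+.+++++++.............
.....................++######+.+++++++.............
.....................++######+.++++++..............
.....................++######+.++++++..............
.........................+.++++....................
..............................+....................
..............................+....................
...................................................
...................................................
...................................................
```

Stem sits centred, heading straight forward (edges vertical in the ψ=180° view). Now the red spacer.

```bash
for i in 1 2; do python3 -m pendant '[0,0,0,10.5,-9.8,4,0.7,0,0,0,10.5,-9.8,4,0.7,0,0,0,10.5,-9.8,4,0.7,0,0,0,10.5,-9.8,4,0.7]' |egrep 'pos|^force';done
python3 -m pendant '[0,0,0,0,0,15,0.7,0,0,0,0,0,15,0.7,0,0,0,0,0,15,0.7,0,0,0,0,0,15,0.7]' |egrep 'pos|^force'
python3 -m pendant '[0,0,0,0,0,0,0.7,0,0,0,0,0,0,0.7,0,0,0,0,0,0,0.7]' |egrep 'pos|^force'
python3 - <<'E'
from h import *
w,ci=snap('wrist','w21');im=load('w21')[0];q=proj(ci,[.4498,-.1838,.004]);print(q,blob(im,red,*q,50))
to(.4498,-.1838,-.0225,180)
E
```

```text
ee_pos: [0.5497, -0.0892, 0.265]
force: [0.4, -0.0, 0.3]
ee_pos: [0.4439, -0.1873, 0.2256]
force: [0.2, -0.7, 0.9]
ee_pos: [0.445, -0.1834, 0.0734]
force: [0.1, 0.0, -0.3]
ee_pos: [0.4492, -0.184, 0.0796]
force: [0.2, -0.8, 0.7]
[281.54985617 207.30340572] [('O', 280.5, 207.3, 45.4, 45.8, 107), ('H', 280.4, 206.9, 36.6, 39.3, 89)]
turn [-0.1  0.1  0.1] shift [1.000e-02 6.000e-02 1.026e+01] dist 10.3 | t 39.38 F [ 0.4  0.5 -0. ] w 61.2
```

```bash
python3 -m pendant '[0,0,0,0,0,4,0.7,0,0,0,0,0,8,0.7,0,0,0,0,0,9,0.7,0,0,0,0,0,9,0.7]' |egrep 'pos|^force'
python3 -m pendant '[0,0,0,0,0,0.5,0.7,0,0,0,0,0,1.1,0.7,0,0,0,0,0,1.2,0.7,0,0,0,0,0,1.2,0.7]' |egrep 'pos|^force'
python3 -m pendant '[0,0,0,0,0,0,0.2,0,0,0,0,0,0,0.2,0,0,0,0,0,0,0.2,0,0,0,0,0,0,0.2,0,0,0,0,0,0,0.2]' |egrep 'pos|force'
python3 -m pendant '[0,0,0,0,0,0,0.2,0,0,0,0,0,0,0.2,0,0,0,0,0,0,0.2]' |egrep 'pos|rot|force|wid'
```

```text
ee_pos: [0.4474, -0.1835, -0.0125]
force: [-1.5, 0.3, 0.3]
ee_pos: [0.4492, -0.1844, -0.0227]
force: [0.0, 0.6, -0.1]
ee_pos: [0.4487, -0.1841, -0.0234]
force: [-0.9, -0.0, 2.2]
grasp_force: 30.0
ee_pos: [0.4487, -0.1841, -0.0234]
ee_rot: [-0.001, 1.0, -0.0, 0.0]
force: [-0.5, 1.1, 4.0]
gripper_width: 0.433
grasp_force: 30.0
```

```bash
for i in 1 2; do python3 -m pendant '[0,0,0,0,0,-4,0.2,0,0,0,0,0,-8,0.2,0,0,0,0,0,-11,0.2,0,0,0,0,0,-11,0.2]' |egrep 'pos|force';done
for i in 1 2; do python3 -m pendant '[0,0,0,-10.4,9.8,0,0.2,0,0,0,-10.4,9.8,0,0.2,0,0,0,-10.4,9.8,0,0.2,0,0,0,-10.4,9.8,0,0.2]' >/dev/null;done
python3 -m pendant '[0,0,0,0,0,1,0.2,0,0,0,0,0,2.5,0.2,0,0,0,0,0,2.5,0.2,0,0,0,0,0,2.5,0.2]' |egrep 'pos|force|rot'
python3 -c "
from h import *
to(.657,.0125,.148,180)"
```

```text
ee_pos: [0.452, -0.1848, 0.0918]
force: [1.2, -0.6, -0.5]
grasp_force: 30.0
ee_pos: [0.4514, -0.1847, 0.2019]
force: [0.6, -0.6, -0.2]
grasp_force: 30.0
ee_pos: [0.6552, 0.0116, 0.17]
ee_rot: [-0.001, 1.0, -0.0, -0.001]
force: [0.7, -1.1, 0.1]
grasp_force: 30.0
turn [-0.  -0.1  0.1] shift [-0.19  0.09  2.2 ] dist 2.2 | t 42.38 F [ 0.7 -1.1  0.1] w 37.5
```

```bash
python3 -m pendant '[0,0,0,-0.15,0.09,0.5,0.2,0,0,0,-0.15,0.09,1.2,0.2,0,0,0,-0.15,0.09,2,0.2,0,0,0,-0.15,0.09,2,0.2]' |egrep 'pos|^force'
python3 -m pendant '[0,0,0,0,0,0,0.2,0,0,0,0,0,0,0.2]' |egrep 'pos|^force'
python3 -c "
from h import *
to(.657,.0125,.1366,180)"
```

```text
ee_pos: [0.6568, 0.0127, 0.1497]
force: [0.1, 0.2, -0.3]
ee_pos: [0.6577, 0.0132, 0.1516]
force: [0.4, -0.7, 0.7]
turn [0.  0.  0.1] shift [ 0.07 -0.07  1.5 ] dist 1.5 | t 42.88 F [ 0.4 -0.7  0.7] w 37.8
```

```bash
python3 -m pendant '[0,0,0,0.07,-0.07,0.4,0.2,0,0,0,0.07,-0.07,0.8,0.2,0,0,0,0.07,-0.07,1.2,0.2,0,0,0,0.07,-0.07,1.3,0.2]' |egrep 'pos|^force'
for i in 1 2; do python3 -m pendant '[0,0,0,0,0,0.15,0.2,0,0,0,0,0,0.15,0.2]' |egrep 'pos|^force';done
```

```text
ee_pos: [0.6566, 0.0125, 0.1375]
force: [-0.1, 0.0, -0.2]
ee_pos: [0.657, 0.0126, 0.1369]
force: [0.3, -0.8, 0.4]
ee_pos: [0.6575, 0.0127, 0.1365]
force: [-2.0, -0.4, 5.8]
```

```bash
python3 -m pendant '[0,0,0,0,0,0,0.6,0,0,0,0,0,0,0.6,0,0,0,0,0,0,0.6,0,0,0,0,0,-0.5,0.6]'| egrep 'pos|force'
python3 -m pendant '[0,0,0,0,0,-3,0.65,0,0,0,0,0,-6,0.7,0,0,0,0,0,-9,0.7,0,0,0,0,0,-11,0.7]'| egrep 'pos|^force'
for i in 1; do python3 -m pendant '[0,0,0,6,-20.2,0,0.7,0,0,0,6,-20.2,0,0.7,0,0,0,6,-20.2,0,0.7,0,0,0,6,-20.2,0,0.7,0,0,0,6,-20.2,0,0.7]' |egrep 'pos|^force';done
python3 -m pendant '[0,0,0,0,0,15,0.7,0,0,0,0,0,15,0.7,0,0,0,0,0,15,0.7,0,0,0,0,0,15,0.7]' |egrep 'pos|^force'
python3 -m pendant '[0,0,0,0,0,0,0.7,0,0,0,0,0,0,0.7,0,0,0,0,0,0,0.7]' |egrep 'pos|^force'
python3 - <<'E'
from h import *
w,ci=snap('wrist','w22');im=load('w22')[0];q=proj(ci,[.598,-.1898,.012]);o=blob(im,blue,*q,50);print(q,o)
for k in o: print(k[0],onz(ci,k[1],k[2],.0125 if k[0]=='O' else .0165))
to(.598,-.1898,-.017,180)
E
```

```text
ee_pos: [0.6564, 0.0125, 0.1395]
force: [-0.2, -0.6, -0.7]
grasp_force: 0.0
ee_pos: [0.6574, 0.0131, 0.2537]
force: [0.6, -0.1, 0.3]
ee_pos: [0.5972, -0.1889, 0.2508]
force: [1.6, -0.3, -0.5]
ee_pos: [0.5959, -0.1875, 0.0965]
force: [0.9, -0.2, -1.1]
ee_pos: [0.5994, -0.187, 0.1027]
force: [0.5, 0.4, 0.6]
[278.17560918 200.5660486 ] [('O', 278.2, 200.0, 43.0, 43.6, 105), ('H', 277.8, 201.8, 13.2, 13.9, 141)]
O [ 0.59736467 -0.18977417  0.0125    ]
H [ 0.59801187 -0.19008939  0.0165    ]
turn [-0.   0.2  0.1] shift [ 0.21 -0.26 12.01] dist 12.0 | t 45.27 F [-0.  -0.1 -0.3] w 61.1
```

```bash
python3 -m pendant '[0,0,0,0.15,-0.26,4,0.7,0,0,0,0.15,-0.26,8,0.7,0,0,0,0.15,-0.26,10,0.7,0,0,0,0.15,-0.26,10.5,0.7,0,0,0,0.15,-0.26,10.5,0.7]' |egrep 'pos|^force'
python3 -m pendant '[0,0,0,0,0,0,0.7,0,0,0,0,0,0,0.7]' |egrep 'pos|^force'
python3 -c "
from h import *
to(.5978,-.1899,-.017,180)"
```

```text
ee_pos: [0.597, -0.1897, -0.004]
force: [-0.3, 1.1, 0.0]
ee_pos: [0.5985, -0.19, -0.0018]
force: [0.6, -0.4, -0.3]
turn [-0.1  0.2  0.1] shift [0.08 0.01 1.52] dist 1.5 | t 45.85 F [ 0.6 -0.4 -0.3] w 60.9
```

```bash
python3 -m pendant '[0,0.2,0,0.07,0,0.7,0.7,0,0.2,0,0.07,0,1.5,0.7,0,0.2,0,0.07,0,1.5,0.7,0,0.2,0,0.07,0,1.5,0.7]' |egrep 'pos|^force'
python3 -m pendant '[0,0,0,0,0,0,0.2,0,0,0,0,0,0,0.2,0,0,0,0,0,0,0.2,0,0,0,0,0,0,0.2,0,0,0,0,0,0,0.2]' |egrep 'pos|force'
python3 -m pendant '[0,0,0,0,0,0,0.2,0,0,0,0,0,0,0.2,0,0,0,0,0,0,0.2]' |egrep 'pos|rot|force|wid'
for i in 1 2; do python3 -m pendant '[0,0,0,0,0,-4,0.2,0,0,0,0,0,-8,0.2,0,0,0,0,0,-11,0.2,0,0,0,0,0,-11,0.2]' |egrep 'pos|force';done
python3 -c "
from h import *
to(.658,.0125,.20,180)"
```

```text
ee_pos: [0.5954, -0.1897, -0.0201]
force: [0.6, 0.5, 0.2]
ee_pos: [0.596, -0.1898, -0.0194]
force: [0.3, -0.5, -0.0]
grasp_force: 30.0
ee_pos: [0.596, -0.1898, -0.0195]
ee_rot: [-0.001, 1.0, -0.0, -0.002]
force: [0.1, -0.5, 1.8]
gripper_width: 0.447
grasp_force: 30.0
ee_pos: [0.5999, -0.1899, 0.0971]
force: [1.0, 0.2, 0.0]
grasp_force: 30.0
ee_pos: [0.5996, -0.1896, 0.2071]
force: [1.3, 0.4, -0.6]
grasp_force: 30.0
turn [-0.2  0.3  0.1] shift [-5.89 20.2   0.69] dist 21.1 | t 47.52 F [ 1.3  0.4 -0.6] w 39.4
```

```bash
for i in 1 2; do python3 -m pendant '[0,0,0,-6.3,10.1,-6,0.2,0,0,0,-6.3,10.1,-6,0.2,0,0,0,-6.3,10.1,-6,0.2,0,0,0,-6.3,10.1,-6,0.2]' >/dev/null;done
python3 -m pendant '[0,0,0,0,0,0,0.2,0,0,0,0,0,0,0.2,0,0,0,0,0,0,0.2]' |egrep 'pos|^force'
python3 -m pendant '[0,0,0,0,0,0,0.2,0,0,0,0,0,0,0.2,0,0,0,0,0,0,0.2]' |egrep 'pos|^force'
python3 - <<'E'
from h import *
w,ci=snap('wrist','w23');im=load('w23')[0];q=proj(ci,[.658,.0125,.165]);print(ci['position'],q)
for k in blob(im,red,*q,40): 
    if k[3]>9: print('red',k,onz(ci,k[1],k[2],.168))
for t in (120,150,180):
  for k in blob(im,lambda c:(c.min(2)>t)&(hsv(c)[...,1]<50),*q,16):
    if k[3]>6: print('rim',t,k,onz(ci,k[1],k[2],.165))
x,y=q.astype(int)
cv2.imwrite('pics/c23.png',cv2.resize(im[y-70:y+60,x-75:x+75],(690,598),interpolation=cv2.INTER_CUBIC))
to(.6573,.0128,.20,180)
E
```

```text
ee_pos: [0.7224, 0.011, 0.3191]
force: [0.4, 0.3, -0.5]
ee_pos: [0.7224, 0.0109, 0.3198]
force: [-1.0, -0.1, 0.0]
[0.65405272 0.01067794 0.50975881] [282.85009218 126.98476232]
red ('O', 282.9, 126.7, 37.5, 38.9, 4) [0.65768421 0.01253457 0.168     ]
red ('H', 282.8, 126.9, 31.5, 33.1, 1) [0.65788184 0.01243306 0.168     ]
rim 120 ('O', 282.9, 126.3, 25.7, 26.9, 26) [0.65731745 0.01255034 0.165     ]
rim 120 ('H', 279.6, 128.7, 11.4, 19.6, 154) [0.65971143 0.00916105 0.165     ]
rim 150 ('O', 282.8, 126.7, 23.3, 24.0, 36) [0.65771604 0.01244822 0.165     ]
rim 180 ('O', 282.9, 126.8, 22.8, 23.4, 174) [0.65781578 0.012551   0.165     ]
turn [-0.  -0.2  0. ] shift [ 6.47  0.16 12.02] dist 13.6 | t 48.73 F [-0.7  0.2  0.7] w 39.0
```

View pics/c23.png

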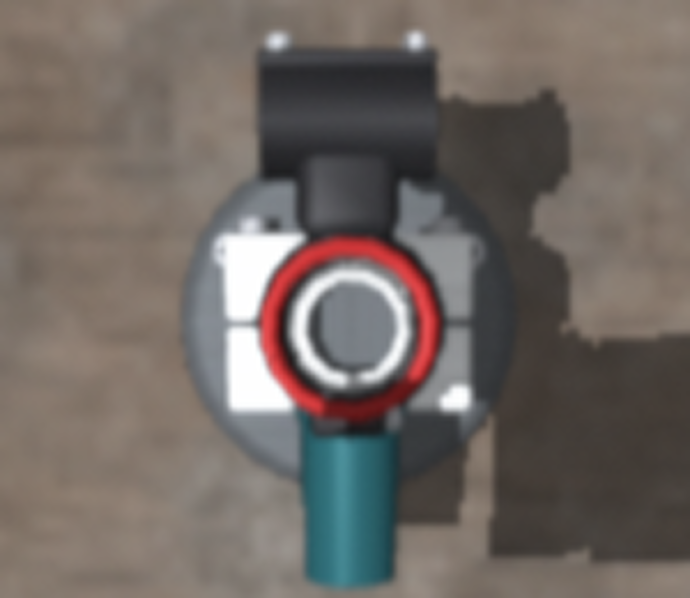

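Stack is concentric and the stem points straight forward (opposite the teal tube, px crop (350,500)); steerer axis at (0.6578, 0.0125). Now place the cap.

```bash
for i in 1 2; do python3 -m pendant '[0,0,0,3.3,0.08,7,0.2,0,0,0,3.3,0.08,7,0.2,0,0,0,3.3,0.08,7,0.2]' >/dev/null;done
python3 -m pendant '[0,0,0,0,0,0,0.2,0,0,0,0,0,0,0.2,0,0,0,0,0,0,0.2,0,0,0,0,0,0,0.2]' |egrep 'pos|^force|rot'
python3 -c "
from h import *
to(.6562,.0125,.152,180)"
```

```text
ee_pos: [0.6581, 0.0143, 0.1825]
ee_rot: [-0.001, 1.0, 0.0, -0.0]
force: [0.4, 0.5, -0.5]
turn [ 0.  -0.   0.1] shift [ 0.19 -0.18  3.05] dist 3.1 | t 49.57 F [ 0.4  0.5 -0.5] w 38.7
```

```bash
python3 -m pendant '[0,0,0,0.19,-0.18,1,0.2,0,0,0,0.19,-0.18,2,0.2,0,0,0,0.19,-0.18,3,0.2,0,0,0,0.19,-0.18,3,0.2]' >/dev/null
python3 -m pendant '[0,0,0,0,0,0,0.2,0,0,0,0,0,0,0.2,0,0,0,0,0,0,0.2]' |egrep 'pos|^force|rot'
python3 -c "
from h import *
to(.6562,.0125,.1405,180)"
```

```text
ee_pos: [0.6544, 0.0123, 0.1506]
ee_rot: [-0.001, 1.0, 0.0, -0.001]
force: [0.2, 0.4, 0.5]
turn [ 0.  -0.2  0.1] shift [-0.18  0.02  1.01] dist 1.0 | t 50.15 F [0.2 0.4 0.5] w 39.0
```

```bash
python3 -m pendant '[0,-0.2,0,-0.18,0,0,0.2,0,-0.2,0,-0.18,0,0,0.2,0,-0.2,0,-0.18,0,0,0.2,0,-0.2,0,-0.18,0,0,0.2]' |egrep 'pos|^force'
python3 -m pendant '[0,0,0,0,0,0.2,0.2,0,0,0,0,0,0.4,0.2,0,0,0,0,0,0.5,0.2,0,0,0,0,0,0.5,0.2]' |egrep 'pos|^force'
python3 -c "
from h import *
to(.6562,.0125,.1405,180)"
```

```text
ee_pos: [0.656, 0.0121, 0.1504]
force: [0.0, -0.1, -0.2]
ee_pos: [0.6557, 0.0121, 0.1447]
force: [-0.5, -0.5, -0.1]
turn [ 0.  -0.   0.1] shift [-0.05  0.04  0.42] dist 0.4 | t 50.82 F [-0.5 -0.5 -0.1] w 38.6
```

```bash
python3 -m pendant '[0,0,0,-0.04,0.03,0.1,0.2,0,0,0,-0.04,0.03,0.2,0.2,0,0,0,-0.04,0.03,0.3,0.2,0,0,0,-0.04,0.03,0.3,0.2]' |egrep 'pos|^force'
for i in 1 2; do python3 -m pendant '[0,0,0,0,0,0.1,0.2,0,0,0,0,0,0.1,0.2]' |egrep 'pos|^force';done
```

```text
ee_pos: [0.6562, 0.0124, 0.1419]
force: [-0.2, -0.1, 0.4]
ee_pos: [0.6563, 0.0124, 0.141]
force: [-0.1, 0.2, 0.5]
ee_pos: [0.6565, 0.0124, 0.1405]
force: [0.2, -0.9, 0.7]
```

Plug is in the bore without contact; go to the seat.

```bash
for i in 1 2; do python3 -m pendant '[0,0,0,0,0,0.08,0.2,0,0,0,0,0,0.08,0.2]' |egrep 'pos|^force';done
python3 -m pendant '[0,0,0,0,0,0,0.6,0,0,0,0,0,0,0.6,0,0,0,0,0,0,0.6,0,0,0,0,0,-0.5,0.65]'| egrep 'pos|force'
python3 -m pendant '[0,0,0,0,0,-3,0.7,0,0,0,0,0,-6,0.7,0,0,0,0,0,-10,0.7,0,0,0,0,0,-14,0.7,0,0,0,-3,0,-16,0.7]'| egrep 'pos|^force'
python3 -m pendant '[0,0,0,-7,0,-3,0.7,0,0,0,-7,0,-3,0.7,0,0,0,-7,0,-3,0.7,0,0,0,-7,0,-3,0.7]'| egrep 'pos|^force'
python3 -m pendant '[0,0,0,0,0,0,0.7,0,0,0,0,0,0,0.7,0,0,0,0,0,0,0.7]'| egrep 'pos|^force'
python3 - <<'E'
from h import *
w,ci=snap('wrist','w24');im=load('w24')[0];q=proj(ci,[.6578,.0125,.1755]);print(q)
for k in blob(im,blue,*q,40):
    if k[3]>5: print('cap',k,onz(ci,k[1],k[2],.1755 if k[0]=='O' else .178))
for k in blob(im,red,*q,40): print('red',k)
w,ci=snap('side','s24');im=load('s24')[0];T=proj(ci,[.6578,.0125,.168]);x,y=T.astype(int)
cv2.imwrite('pics/c24.png',cv2.resize(im[y-25:y+50,x-45:x+45],(720,600),interpolation=cv2.INTER_CUBIC))
E
```

```text
ee_pos: [0.6568, 0.0125, 0.1403]
force: [-2.1, -1.0, 6.7]
ee_pos: [0.6571, 0.0125, 0.1402]
force: [-1.7, -0.4, 10.4]
ee_pos: [0.6556, 0.0122, 0.1425]
force: [-0.4, -0.4, -0.3]
grasp_force: 0.0
ee_pos: [0.6849, 0.0136, 0.3114]
force: [0.8, 0.7, 2.0]
ee_pos: [0.7576, 0.014, 0.3325]
force: [-0.8, 1.5, -0.4]
ee_pos: [0.7553, 0.0122, 0.3339]
force: [-0.6, 0.3, -0.1]
[281.86386237  92.67631121]
cap ('O', 281.5, 93.6, 38.0, 41.6, 175) [0.65868523 0.01213426 0.1755    ]
cap ('H', 281.1, 93.4, 12.1, 12.9, 180) [0.65869366 0.01173074 0.178     ]
```

View pics/c24.png

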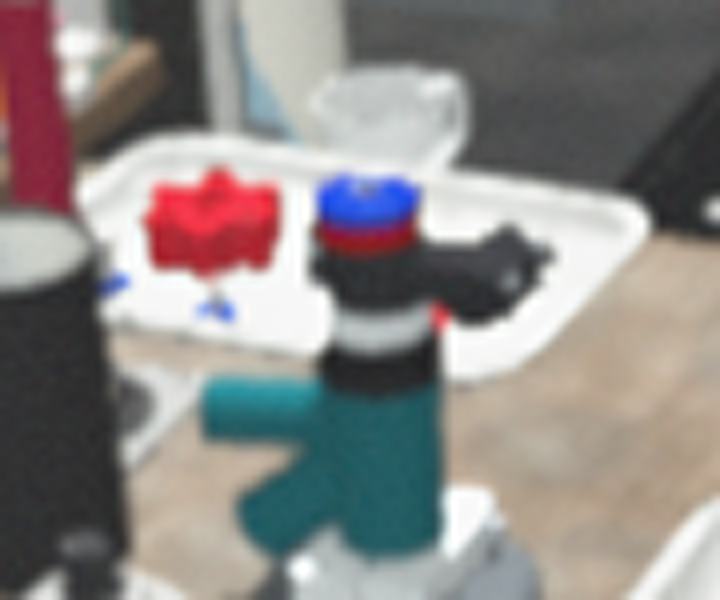

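The side view shows the full stack: black cover, silver, stem with its bar clamp pointing away from the frame tubes, red, and blue cap flat on top at crop px (368,205). The can and bottle were never touched.

```bash
python3 -c "
from bench import arm
print(arm.finish_job())"
```

```text
the job is handed in; nothing more can be done
None
```

The headset stack is built in the order asked (cover, silver spacer, stem facing straight forward, red spacer, top cap with its plug in the steerer) and handed in at about 52 s; the can and bottle were not touched, and the stem had to be dragged clear of the can before I could grip it.

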